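# Rear filter holder from the crowded hook into the lamp

### The arm

A 6-joint arm with a two-finger parallel gripper is mounted at the origin on the work surface. World frame = base frame: x ahead of the robot, y to its left, z up, the work surface at z = 0. Lengths are in m, angles in rad, forces in N, time in s.
With the tool pointing down it reaches from about 0.3 to 0.95 m from the base axis. Payload 3.1 kg.
Tool frame: the origin (TCP) lies where the fingers leave the gripper's body, on its centre line; the fingertips stand 73 mm ahead of it and the grasp point (between the pads) lies 54 mm ahead of it; z points along the fingers, y is the direction in which the jaws open and shut (so a half turn about z gives the same grasp; the last joint's range is limited). The gripper opens to 85 mm and grips with 20 to 120 N. Pads are 22 mm wide; open, the fingers measure 114 mm over their backs; the gripper's body (76 mm by 85 mm) begins 54 mm behind the grasp point. The pads swing forward as they close: fully open they stand 13 mm farther back than shut.
Start: joints at [1.279, 0.308, 1.634, -0, 1.2, -0.07], TCP at [0.138, 0.61, 0.304] pointing down, gripper open.
Joint ranges: [-3.06, 3.06], [-0.79, 1.96], [0.05, 2.63], [-1.19, 4.34], [0.05, 2.64], [-2.94, 2.94]. Speed limits (rad/s): [2.79, 2.79, 3.14, 3.14, 3.14, 3.14].

### API

Orientations are given as [roll, pitch, yaw] about the fixed x, y, z axes, in that order (R = Rz(yaw) Ry(pitch) Rx(roll)).
In Python, from bench import bot gives the robot as it stands.
- The arm moves only by the tool arm_command, never from a script. Its argument "commands" is a list of rows, each an object of numbers: "jaw": the closure, from 0 (fully open) to 1 (shut); "x", "y", "z": the shift along the tool's x, y, z in cm; "yaw": the turn about the tool's z in degrees. In form: [{"jaw": .., "x": .., "y": .., "z": .., "yaw": ..}, ...]. A call has 1 to 20 rows; each row is the pose to reach, as a shift and turn from the pose commanded when the call began, along the tool's axes at that moment; what a row does not reach only later rows make up. A row lasts 1/10 s, in which the tool goes at most 50 mm and 8.59 degrees, less where a joint would pass 70% of its speed; a pose out of reach is approached as far as the arm can. A call with a gripper value outside its range is refused whole. The fingers move at their own pace and stop on an object; "grip_force" is the grip in N (left out, the last holds). Time passes only in rows, so rows that repeat a pose let the fingers close. It gives the time, the measured TCP pose, the force and the opening at its end, in the units of the state.
- bot.read_state(): the state, without advancing time (a new reading comes with each control period).
- bot.get_image(name): name is "scene" or "side" or "wrist"; returns (picture, depth): 420x560x3 uint8, blue, green, red; 420x560 float32, m along the optical axis (not along the pixel's ray), 0 where there is no reading.
- bot.calibration(name): a dict with "intrinsics" (3x3 intrinsics, pixels), "R" (3x3) and "t" (3): a world point X has camera coordinates R X + t. Camera axes: x right, y down, z forward; pixel columns grow to the right and rows downward; lengths in m; the calibration is good to about 2 mm. A picture is of the moment at which its call begins: read the wrist's pose just before it. calibration takes no time and is no camera call; for the wrist camera it gives the pose at the moment of the call.
- bot.finish_job(): hands the job in, once; it reports no verdict.
Trained networks look in the newest picture that a camera, given by its name, has taken for a name from the list of things; names that differ only in an ending like _2 or _b are one class to them, and where a whole thing is asked for, a point or a joint stands for the part that bears it (a point fixed in the world has none). Each returns a list of dicts, best first, with "confidence" (0 to 1); they miss things now and then, are a little off and sometimes report something else, mostly with a low value. They report only what shows in the picture. A call takes as long as a camera call. They do not tell look-alikes from the thing itself.
- bot.regions_of(query, camera): "mask" (420x560 bool, what is visible of it) and "rect" ([left, top, right, bottom] in pixels, round what is visible of it).
The state is a dict: "time_s": time; "joint_positions": joint angles; "qd": joint speeds; "joint_torque": joint torques, N m; "eef_pos": TCP position; "eef_rot": TCP orientation; "contact_force": force on the tool from outside, world axes, zero at the start; "moment": the same for the moment, N m; "finger_gap": finger opening in m.
Only numpy, scipy, OpenCV 4.12 (cv2) and the standard library are available. Lean on these libraries where they do the work, as an engineer would, in place of code of your own. Each camera call takes 0.05 s, during which the arm holds its last target. There are 200 camera calls.

### The job

The filter holder we need hangs rearmost on the crowded hook. First move the two holders in front of it over to the spare hook, setting each down on the rod by feel rather than dropping it or forcing it, then take the rear holder and slide it upright into the slot in the top of the lamp, pressing it down onto its stop with about 10 N for half a second. Never strain the hooks, holders or lamp, and leave the other things on the bench where they are.

Things in the scene. Friction and masses are not known exactly. Their poses are not given: they have to be found in the camera images.
- full_hook: Crowded hook, fixed: steel stand, base plate 140 x 80 x 12 mm, origin at its underside centre on the table. A round 14 mm post (24 mm clamp at the rod) stands at own x = +55 mm; a level rod runs from it towards own -x (the robot's side). Three holders hang on the rod 25 mm apart: the rear one near x = +22 mm, the front two near -3 and -28 mm. A holder and this stand must never bear on each other with over 12 N.
- full_rod (a point): Point on the crowded hook's rod centre line, at hook x = 0, 150 mm above the table. The rod is 8 mm thick; at hook x = -55 mm it turns up, ending at x = -62 mm (outermost -66 mm) in a tip whose top is 11 mm above the centre line. The spare hook's rod has the same shape.
- spare_hook: Spare hook, fixed, empty at first: same stand, axes and origin as the crowded hook, but its rod is clamped at an unreported height: centre line anywhere from 142 to 158 mm above the table, to be felt (the clamp does not give). Hang both front holders behind the upturned tip, e.g. origins near hook x = +22 and -12 mm. A holder and this stand must never bear on each other with over 12 N.
- spare_post (a point): Foot of the spare hook's post, on the table, at hook x = +55 mm, y = 0.
- rear_holder: Rear holder, the one wanted: rectangular aluminium frame with glass, 56 mm wide along own y, 8 mm thick along own x, 148 mm high. Origin at the centre of its underside, z up to the tab. Solid up to z = 58 mm; above that the eye, then the grip tab. 56 to 112 g. Hung on the crowded hook, its origin is 54 mm above the table and its yaw is the hook's.
- rear_eye (a point): Peak of the rear holder's eye, 102 mm above its origin. The eye is 22 mm wide along y, from z = 58 mm up to a roof of two 45-degree slopes meeting at this peak, which centres itself on a rod; outer width 34 mm. A hung holder's origin is 96 mm below the rod's centre line. All three holders have the same eye and tab.
- rear_tab (a point): Point to grip on the rear holder's tab, 134 mm above its origin. The tab is flat and upright, 22 mm wide along y, 8 mm thick, from z = 112 to 148 mm above the origin, standing on a crossbar 44 mm wide (z = 106 to 112 mm) that stops fingers sliding down; pinch it across its width from above. The same on all three holders.
- round_holder: Front holder with a round body, an aluminium disc 62 mm across, its centre at z = 30 mm (reaching 1 mm below the origin), 8 mm thick. Origin, axes, eye, tab, mass and hanging height as for the rear holder. Round and wide holder hang in either order: the one at the smaller x in the crowded hook's frame is foremost and must come off first.
- wide_holder: Front holder with a wide rectangular frame, 76 mm wide along y, from z = 12 to 58 mm, 8 mm thick. Origin (12 mm below the frame), axes, eye, tab, mass and hanging height as for the rear holder.
- lamp: White lamp unit, fixed. Slot block 44 x 92 mm, 85 mm high, over a foot 75 x 98 mm; a finned cylinder (70 mm across, top at z = 81 mm) behind it to own x = +107 mm, a lens at its front to x = -38 mm. Origin on the table right below the slot. The rear holder goes in upright, its thickness along the lamp's x (yaw the lamp's, or half a turn from it).
- slot_mouth (a point): Centre of the slot's mouth in the lamp's top, 85 mm above the table. The slot is 12 mm along the lamp's x, 62 mm along y, with a short lead-in. In it is a rigid stop of unreported setting: its top is anywhere from 28 to 44 mm above the table; the holder's origin ends there. Press the holder on it with 5 to 20 N for 0.3 s or more; over 25 N is too much.
- vial: bystander, to be left alone: small amber vial with white cap, 36 mm across, 55 mm high; origin at its underside centre, on the table
- tip_box: bystander, to be left alone: open yellow pipette tip box, 85 x 120 x 55 mm high; origin at its underside centre, on the table
- objective: bystander, to be left alone: steel objective lens standing up, 28 mm across, 43 mm high; origin at its underside centre, on the table
- blower: bystander, to be left alone: green dust blower bulb standing nozzle up, 46 mm across, 75 mm high; origin at its underside centre, on the table
- tape_roll: bystander, to be left alone: paper tape roll lying flat, 100 mm across, 36 mm high; origin at its underside centre, on the table
- dish: bystander, to be left alone: shallow glass dish, 54 mm across, 14 mm high; origin at its underside centre, on the table
Things that resemble listed ones, but are neither listed nor needed, are in the scene too. What is shaped like the wide_holder but turquoise is not meant. Leave any green look-alike of the round_holder alone.

How it is judged:
By the outcome, as a careful person would: the job done as asked, in the order asked, and still so for the second after the job is handed in, with the robot touching nothing.
It also fails if it takes over 72 s, if anything falls off the work surface, if the arm or the gripper's body presses on something with over 40 N, if the wrist force passes 120 N, or if a joint passes its speed limit or range.

## Working session

There is one attempt and no reset: what is moved stays moved. The work goes in short steps, Python scripts to look and compute and a tool call to move; the robot and the scene stay as the last step left them, time stands still between calls to the robot, and variables do not carry over. Pictures are saved under pics/ and viewed, about 8 in all and at most 12, crops included, and the job is handed in when it is done.

Besides the shell and the picture viewer there is one more tool, called as name(argument=value, ...), one argument or row to a line, values as JSON. arm_command: Moves the arm, as the interface text tells. Its arguments: {"type":"object","properties":{"commands":{"type":"array"},"grip_force":{"type":"number"}},"required":["commands"]}

```bash
ls; mkdir -p pics; cat > h.py <<'E'
from bench import bot
import numpy as np, cv2
def pts(cam, depth, mask, cal=None):
    c=cal or bot.calibration(cam); K=np.array(c["intrinsics"]);R=np.array(c["R"]);t=np.array(c["t"])
    v,u=np.nonzero(mask&(depth>0)); d=depth[v,u]
    P=np.linalg.inv(K)@np.vstack([u*d,v*d,d])
    return (R.T@(P-t[:,None])).T
E
cat > a.py <<'E'
from h import *
print(bot.read_state())
for cam in ["scene","side"]:
    im,d=bot.get_image(cam); cv2.imwrite(f"pics/{cam}0.png",im); np.save(f"{cam}_d.npy",d)
    for n in ["full_hook","spare_hook","rear_holder","round_holder","wide_holder","lamp","tape_roll","tip_box"]:
        for r in bot.regions_of(n,cam)[:4]:
            p=pts(cam,d,np.array(r["mask"]))
            if len(p): print(cam,n,round(r["confidence"],2),np.round(r["rect"]),"med",np.round(np.median(p,0),3),"lo",np.round(np.percentile(p,3,0),3),"hi",np.round(np.percentile(p,97,0),3))
E
python3 a.py; python3 -c "
import cv2,numpy as np
a=cv2.imread('pics/scene0.png');b=cv2.imread('pics/side0.png')
cv2.imwrite('pics/s0.png',a)"
```

```text
pics
{'time_s': 0.0, 'joint_positions': array([ 1.27931886e+00,  3.09008391e-01,  1.63518961e+00, -5.28704795e-06,
        1.19970105e+00, -6.97012893e-02]), 'qd': array([-0.00111931, -0.00061243, -0.000906  ,  0.00105969,  0.00025755,
        0.0007412 ]), 'joint_torque': array([ 2.56401327e-04, -4.15238142e+01, -2.76674062e+01, -2.22118319e-04,
        9.86256549e-03,  1.43468608e-06]), 'eef_pos': array([0.13731619, 0.6090561 , 0.30264332]), 'eef_rot': array([-3.13929151e+00, -1.55718007e-04,  2.91981822e+00]), 'contact_force': array([-5.72605714e-01, -6.12521312e-04, -8.00803755e-01]), 'moment': array([-0.01108485,  0.02615364,  0.01969721]), 'finger_gap': 0.08541855136747674}
scene full_hook 0.86 [320. 151. 375. 224.] med [0.656 0.213 0.014] lo [0.564 0.184 0.007] hi [0.697 0.251 0.162]
scene spare_hook 0.72 [196. 252. 250. 331.] med [ 0.601 -0.217  0.013] lo [ 0.522 -0.251  0.009] hi [ 0.652 -0.175  0.161]
scene rear_holder 0.73 [347. 162. 364. 203.] med [0.652 0.217 0.113] lo [0.644 0.196 0.063] hi [0.658 0.244 0.2  ]
scene round_holder 0.56 [407. 152. 423. 185.] med [0.719 0.4
[... 1791 characters left out ...]
8  0.156]
side wide_holder 0.73 [245. 142. 268. 187.] med [0.58  0.353 0.032] lo [ 0.55   0.328 -0.003] hi [0.614 0.537 0.132]
side wide_holder 0.48 [277. 141. 282. 193.] med [0.624 0.213 0.13 ] lo [ 0.617  0.191 -0.002] hi [0.65  0.305 0.2  ]
side lamp 0.81 [265. 214. 326. 269.] med [ 0.603 -0.007  0.063] lo [ 0.555 -0.028  0.004] hi [0.688 0.056 0.084]
side tape_roll 0.58 [195. 227. 238. 257.] med [0.435 0.046 0.026] lo [0.391 0.015 0.002] hi [0.479 0.105 0.036]
side tip_box 0.71 [189. 169. 223. 207.] med [0.423 0.282 0.041] lo [ 0.379  0.245 -0.001] hi [0.467 0.369 0.053]
side tip_box 0.65 [265. 266. 340. 342.] med [ 0.593 -0.22   0.01 ] lo [ 0.523 -0.252  0.004] hi [ 0.648 -0.176  0.155]
```

View pics/scene0.png

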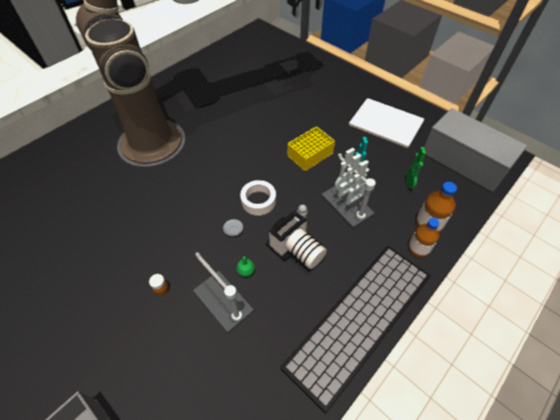

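View pics/side0.png

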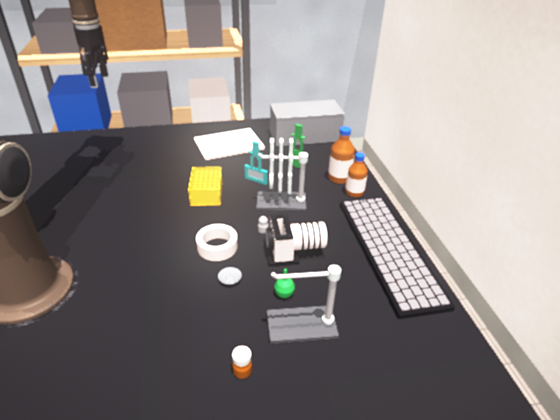

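```bash
cat > b.py <<'E'
from h import *
def rect(p):
    r=cv2.minAreaRect((p[:,:2]*1000).astype(np.float32)); return r
for cam in ["scene","side"]:
    d=np.load(f"{cam}_d.npy"); 
    M=np.ones(d.shape,bool); p=pts(cam,d,M)
    for nm,c in [("full",(.64,.215)),("spare",(.59,-.215))]:
        q=p[(abs(p[:,0]-c[0])<.11)&(abs(p[:,1]-c[1])<.07)]
        for lo,hi,l in [(.009,.016,"base"),(.13,.17,"rod"),(.18,.21,"tabs")]:
            s=q[(q[:,2]>lo)&(q[:,2]<hi)]
            if len(s)<5: continue
            r=rect(s); pc=s.mean(0); w=np.linalg.svd((s-pc)[:,:2],full_matrices=0)[2][0]
            print(cam,nm,l,len(s),"rect",np.round(r[0],1),np.round(r[1],1),round(r[2],1),"mean",np.round(pc,4),"dir",round(np.degrees(np.arctan2(w[1],w[0])),1),"lo",np.round(s.min(0),3),"hi",np.round(s.max(0),3))
    q=p[(abs(p[:,0]-.61)<.12)&(abs(p[:,1]-.01)<.08)]
    s=q[(q[:,2]>.081)&(q[:,2]<.09)]; r=rect(s); print(cam,"lamp top",len(s),np.round(r[0],1),np.round(r[1],1),r[2], s.min(0),s.max(0))
    for n in ["vial","objective","blower","dish"]:
        bot.get_image(cam) if n=="vial" else 0
        for r in bot.regions_of(n,cam)[:2]:
            pp=pts(cam,d,np.array(r["mask"])); print(cam,n,round(r["confidence"],2),np.round(np.median(pp,0),3))
c=bot.calibration("wrist"); s=bot.read_state(); R=np.array(c["R"]);t=np.array(c["t"])
from scipy.spatial.transform import Rotation as Ro
T=Ro.from_euler("xyz",s["eef_rot"]).as_matrix()
print("K",np.round(c["intrinsics"],0)); print("cam in tool",np.round(T.T@(-R.T@t-s["eef_pos"]),3)); print("axes in tool",np.round(T.T@R.T,2)); print("toolR",np.round(T,2))
E
python3 b.py; python3 -c "
import cv2
a=cv2.imread('pics/scene0.png')[130:345,180:440];cv2.imwrite('pics/c0.png',cv2.resize(a,None,fx=3,fy=2.75,interpolation=cv2.INTER_CUBIC))"
```

```text
scene full base 763 rect [629.9 227. ] [ 81.8 140.8] 78.7 mean [0.6351 0.2164 0.0128] dir -1.7 lo [0.555 0.175 0.009] hi [0.705 0.265 0.016]
scene full rod 416 rect [631.2 227.9] [ 45.3 132.7] 78.0 mean [0.641  0.22   0.1554] dir -10.0 lo [0.567 0.201 0.13 ] hi [0.696 0.254 0.17 ]
scene full tabs 211 rect [626.1 227.8] [24.  60.4] 80.1 mean [0.627  0.2263 0.1943] dir -10.8 lo [0.595 0.211 0.18 ] hi [0.657 0.244 0.206]
scene spare base 1406 rect [ 584.3 -211.4] [ 80.1 141.4] 85.2 mean [ 0.5859 -0.217   0.0128] dir -2.1 lo [ 0.512 -0.256  0.009] hi [ 0.657 -0.168  0.016]
scene spare rod 317 rect [ 585.1 -211.8] [ 22.9 133.1] 85.6 mean [ 0.6029 -0.2136  0.1554] dir -5.2 lo [ 0.519 -0.227  0.139] hi [ 0.651 -0.203  0.164]
scene lamp top 475 [622.   19.3] [ 94.1 113.7] 87.80579376220703 [ 0.56357561 -0.02689448  0.08102835] [0.67900919 0.06745384 0.089664  ]
scene vial 0.75 [ 0.458 -0.296  0.051]
scene blower 0.71 [ 0.574 -0.121  0.04 ]
scene dish 0.81 [ 0.448 -0.051  0.011]
scene dish 0.45 [0.601 0.224 0.139]
side full base 553 rect [632.3 226.3] [ 82.7 139.3] 78.3 mean [0.6297 0.2239 0.
[... 472 characters left out ...]
.657 -0.166  0.016]
side spare rod 423 rect [ 588.3 -209.4] [ 21.8 129.8] 82.0 mean [ 0.6028 -0.2155  0.1508] dir 173.6 lo [ 0.523 -0.228  0.13 ] hi [ 0.653 -0.204  0.162]
side lamp top 311 [589.9  20. ] [96.1 43.2] 87.40284729003906 [ 0.56728016 -0.02877445  0.0810243 ] [0.61339321 0.06759974 0.08710603]
side vial 0.8 [ 0.451 -0.305  0.044]
side blower 0.84 [ 0.566 -0.128  0.032]
side blower 0.35 [ 0.604 -0.006  0.061]
side dish 0.74 [ 0.454 -0.047  0.007]
K [[301.   0. 280.]
 [  0. 301. 207.]
 [  0.   0.   1.]]
cam in tool [ 0.072 -0.    -0.07 ]
axes in tool [[ 0.   -0.96 -0.28]
 [ 1.    0.    0.  ]
 [ 0.   -0.28  0.96]]
toolR [[-0.98  0.22 -0.  ]
 [ 0.22  0.98 -0.  ]
 [-0.   -0.   -1.  ]]
```

View pics/c0.png

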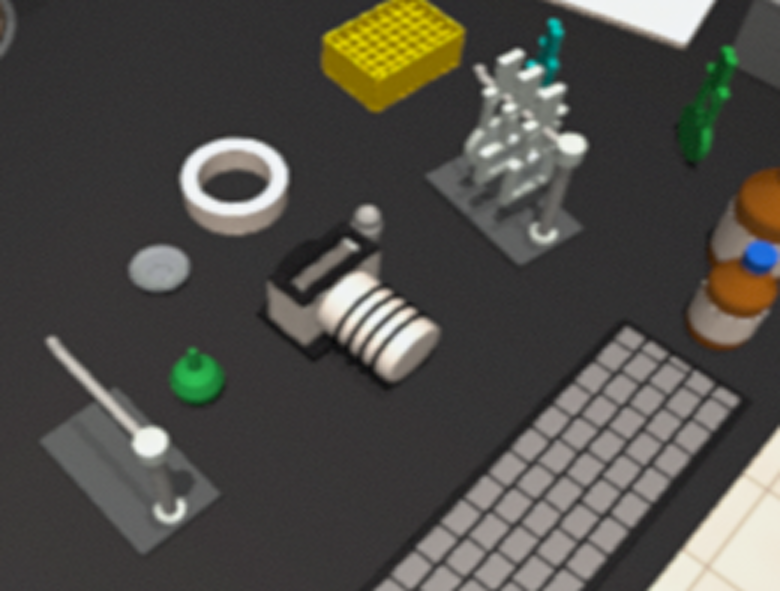

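The crop shows the spare hook at (140,440), the lamp with its slot at (325,270), and the crowded hook at (530,130). The objective stands right by the lamp at (367,218). I'm moving over the front holder, which is the round one.

arm_command(
  commands=[
    {"jaw": 0, "x": -5, "y": -2.5, "z": -1.7, "yaw": -1.7},
    {"jaw": 0, "x": -53.8, "y": -26.5, "z": -1.7, "yaw": -1.7},
    {"jaw": 0, "x": -53.8, "y": -26.5, "z": -1.7, "yaw": -1.7},
    {"jaw": 0, "x": -53.8, "y": -26.5, "z": -1.7, "yaw": -1.7},
    {"jaw": 0, "x": -53.8, "y": -26.5, "z": -1.7, "yaw": -1.7},
    {"jaw": 0, "x": -53.8, "y": -26.5, "z": -1.7, "yaw": -1.7},
    {"jaw": 0, "x": -53.8, "y": -26.5, "z": -1.7, "yaw": -1.7},
    {"jaw": 0, "x": -53.8, "y": -26.5, "z": -1.7, "yaw": -1.7},
    {"jaw": 0, "x": -53.8, "y": -26.5, "z": -1.7, "yaw": -1.7},
    {"jaw": 0, "x": -53.8, "y": -26.5, "z": -1.7, "yaw": -1.7},
    {"jaw": 0, "x": -53.8, "y": -26.5, "z": -1.7, "yaw": -1.7},
    {"jaw": 0, "x": -53.8, "y": -26.5, "z": -1.7, "yaw": -1.7},
    {"jaw": 0, "x": -53.8, "y": -26.5, "z": -1.7, "yaw": -1.7},
    {"jaw": 0, "x": -53.8, "y": -26.5, "z": -1.7, "yaw": -1.7},
    {"jaw": 0, "x": -53.8, "y": -26.5, "z": -1.7, "yaw": -1.7},
    {"jaw": 0, "x": -53.8, "y": -26.5, "z": -1.7, "yaw": -1.7},
    {"jaw": 0, "x": -53.8, "y": -26.5, "z": -1.7, "yaw": -1.7},
    {"jaw": 0, "x": -53.8, "y": -26.5, "z": -1.7, "yaw": -1.7},
  ],
)

```text
time_s: 3.2
eef_pos: [0.6033, 0.2338, 0.3211]
eef_rot: [3.141, 0.0, 2.951]
contact_force: [-0.3, -0.0, -0.3]
finger_gap: 0.0854
```

```bash
cat > w.py <<'E'
from h import *
import sys
s=bot.read_state(); c=bot.calibration("wrist"); im,d=bot.get_image("wrist"); print(s["time_s"],np.round(s["eef_pos"],4),np.round(np.degrees(s["eef_rot"]),2),np.round(s["contact_force"],2),round(s["finger_gap"],4))
cv2.imwrite(f"pics/{sys.argv[1]}.png",im)
np.savez(sys.argv[1],d=d,K=c["intrinsics"],R=c["R"],t=c["t"],im=im)
p=pts("wrist",d,np.ones(d.shape,bool),c)
for zlo,zhi in [(.185,.21)]:
    q=p[(p[:,2]>zlo)&(p[:,2]<zhi)&(abs(p[:,0]-.63)<.06)&(abs(p[:,1]-.225)<.04)]
    print(len(q))
    if len(q):
        th=np.radians(-11); u=(q[:,:2]-[.631,.2267])@np.array([[np.cos(th),-np.sin(th)],[np.sin(th),np.cos(th)]])
        for x0 in (-.028,-.003,.022):
            k=abs(u[:,0]-x0)<.012; 
            if k.sum()>10:
                Q=q[k]; T=Q[Q[:,2]>Q[:,2].max()-.006]; print(x0,"tab pts",len(T),"rect",[np.round(v,1) for v in cv2.minAreaRect((T[:,:2]*1000).astype(np.float32))],"zmax",np.round(np.percentile(Q[:,2],98),4))
E
python3 w.py w1
```

```text
3.2 [0.6033 0.2338 0.3211] [1.7999e+02 1.0000e-02 1.6909e+02] [-0.3  -0.   -0.31] 0.0854
1828
-0.028 tab pts 410 rect [array([604.6, 235.8]), array([21.6,  8.6]), np.float64(78.4)] zmax 0.2029
-0.003 tab pts 374 rect [array([628.3, 230.8]), array([21.1,  8.3]), np.float64(78.6)] zmax 0.2029
0.022 tab pts 371 rect [array([654.1, 225.6]), array([21.2,  9.2]), np.float64(79.3)] zmax 0.2029
```

View pics/w1.png

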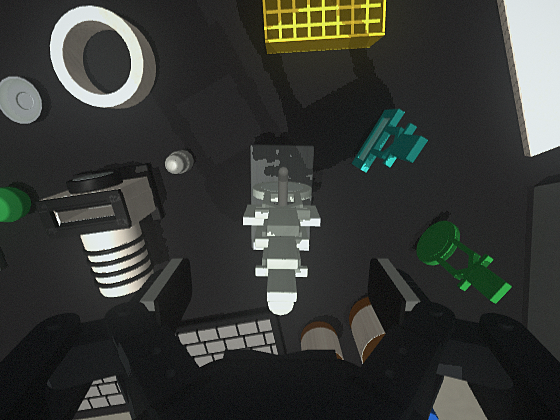

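arm_command(
  commands=[
    {"jaw": 0.3, "x": -0.1, "y": 0.2, "z": 3},
    {"jaw": 0.3, "x": -0.1, "y": 0.2, "z": 6},
    {"jaw": 0.4, "x": -0.1, "y": 0.2, "z": 7.8},
    {"jaw": 0.5, "x": -0.1, "y": 0.2, "z": 7.9},
    {"jaw": 0.6, "x": -0.1, "y": 0.2, "z": 7.9},
    {"jaw": 0.65, "x": -0.1, "y": 0.2, "z": 7.9},
  ],
  grip_force=25,
)

```text
$.commands[0]: bad value
```

```bash
python3 w.py w2
```

```text
3.25 [0.6035 0.2336 0.3211] [1.7999e+02 1.0000e-02 1.6907e+02] [-0.06  0.13 -0.4 ] 0.0853
1828
-0.028 tab pts 401 rect [array([604.3, 235.8]), array([21.6,  8.3]), np.float64(79.6)] zmax 0.2031
-0.003 tab pts 380 rect [array([628.5, 230.8]), array([21.7,  8.8]), np.float64(77.7)] zmax 0.203
0.022 tab pts 377 rect [array([654.3, 225.3]), array([21.3,  9.1]), np.float64(77.9)] zmax 0.2028
```

View pics/w2.png

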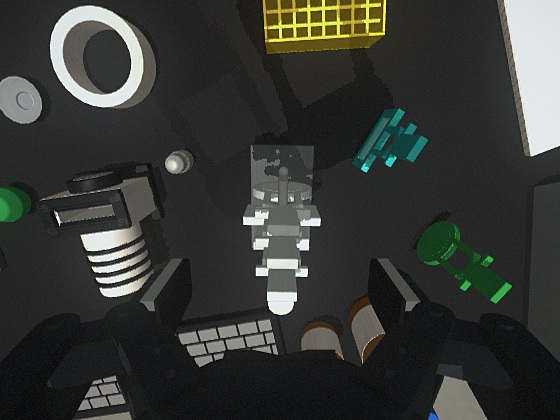

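The call was refused because every key is needed in each row. The picture is unchanged, with the tabs at about (282,215–265).

arm_command(
  commands=[
    {"jaw": 0.3, "x": -0.1, "y": 0.2, "z": 3, "yaw": 0.3},
    {"jaw": 0.3, "x": -0.1, "y": 0.2, "z": 6, "yaw": 0.3},
    {"jaw": 0.4, "x": -0.1, "y": 0.2, "z": 7.8, "yaw": 0.3},
    {"jaw": 0.5, "x": -0.1, "y": 0.2, "z": 7.9, "yaw": 0.3},
    {"jaw": 0.6, "x": -0.1, "y": 0.2, "z": 7.9, "yaw": 0.3},
    {"jaw": 0.65, "x": -0.1, "y": 0.2, "z": 7.9, "yaw": 0.3},
  ],
  grip_force=25,
)

```text
time_s: 3.9
eef_pos: [0.6064, 0.235, 0.2437]
eef_rot: [3.14, 0.003, 2.944]
contact_force: [-0.3, 0.1, -0.0]
finger_gap: 0.0298
```

```bash
python3 w.py w3
```

```text
3.9 [0.6064 0.235  0.2437] [1.7992e+02 1.5000e-01 1.6870e+02] [-0.32  0.14 -0.03] 0.0298
5935
-0.028 tab pts 795 rect [array([605.7, 234.6]), array([44.3, 20.6]), np.float64(79.1)] zmax 0.2097
-0.003 tab pts 29 rect [array([617.6, 232.7]), array([34.3,  1.2]), np.float64(79.2)] zmax 0.2031
0.022 tab pts 64 rect [array([650.1, 225.5]), array([17.7,  1.9]), np.float64(77.0)] zmax 0.187
```

View pics/w3.png

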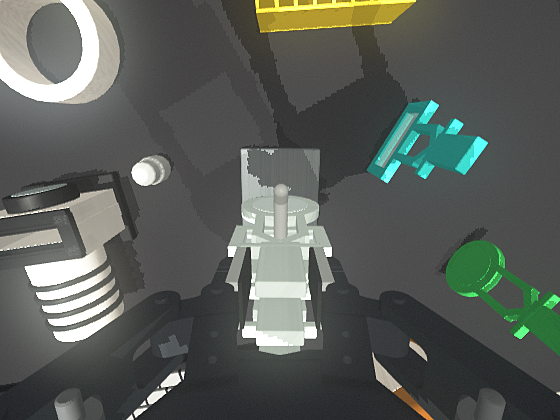

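The wrist picture shows the front tab at (281,265), centred between the fingers at 245 and 318. I'm closing on it.

arm_command(
  commands=[
    {"jaw": 0.75, "x": 0, "y": 0, "z": 0, "yaw": 0},
    {"jaw": 0.85, "x": 0, "y": 0, "z": 0, "yaw": 0},
    {"jaw": 1, "x": 0, "y": 0, "z": 0, "yaw": 0},
    {"jaw": 1, "x": 0, "y": 0, "z": 0, "yaw": 0},
  ],
  grip_force=30,
)

```text
time_s: 4.35
eef_pos: [0.6064, 0.2351, 0.2438]
eef_rot: [3.14, 0.003, 2.944]
contact_force: [0.7, 1.3, 6.3]
finger_gap: 0.0214
```

arm_command(
  commands=[
    {"jaw": 1, "x": 0, "y": 0, "z": -0.2, "yaw": 0},
    {"jaw": 1, "x": 0, "y": 0, "z": -0.6, "yaw": 0},
    {"jaw": 1, "x": 0, "y": 0, "z": -1.2, "yaw": 0},
    {"jaw": 1, "x": 0, "y": 0, "z": -1.8, "yaw": 0},
    {"jaw": 1, "x": 0, "y": 0, "z": -1.8, "yaw": 0},
    {"jaw": 1, "x": 0, "y": 0, "z": -1.8, "yaw": 0},
  ],
)

```text
time_s: 4.95
eef_pos: [0.6055, 0.2345, 0.2601]
eef_rot: [3.142, 0.0, 2.944]
contact_force: [0.5, 0.7, -0.4]
finger_gap: 0.0215
```

```bash
python3 w.py w4; python3 - <<'E'
from h import *
# how high does the round holder sit? use side camera
im,d=bot.get_image("side"); cv2.imwrite("pics/side4.png",cv2.resize(im[110:230,220:340],None,fx=5,fy=5,interpolation=cv2.INTER_CUBIC))
# spare rod height profile from both
th=np.radians(-4.6);Rm=np.array([[np.cos(th),-np.sin(th)],[np.sin(th),np.cos(th)]])
for cam in ["side","scene"]:
    if cam=="scene": im,d=bot.get_image("scene")
    p=pts(cam,d,np.ones(d.shape,bool)); u=(p[:,:2]-[.586,-.2115])@Rm
    for H,R_,c,n in [(0,Rm,[.586,-.2115],"spare"),(0,np.array([[np.cos(th:=np.radians(-11.3)),-np.sin(th)],[np.sin(th),np.cos(th)]]),[.6315,.2295],"full")]:
        u=(p[:,:2]-c)@R_
        for x in (-.045,-.035,-.015,0,.02):
            k=(abs(u[:,0]-x)<.006)&(abs(u[:,1])<.02)&(p[:,2]>.12)&(p[:,2]<.175)
            if k.sum()>3: print(cam,n,x,k.sum(),np.round(np.percentile(p[k,2],[50,90,98]),4),"y",np.round(np.mean(u[k,1]),4))
        k=(abs(u[:,0]-.055)<.02)&(abs(u[:,1])<.02)&(p[:,2]>.12)&(p[:,2]<.18); print(n,"clamp top",np.percentile(p[k,2],[50,90,98]))
E
```

```text
4.95 [0.6055 0.2345 0.2601] [1.8000e+02 2.0000e-02 1.6869e+02] [ 0.5   0.74 -0.43] 0.0215
3886
-0.028 tab pts 664 rect [array([605.2, 234.6]), array([48.7, 21.4]), np.float64(78.5)] zmax 0.2097
-0.003 tab pts 792 rect [array([628.3, 230.9]), array([21.7,  9.3]), np.float64(78.8)] zmax 0.2028
0.022 tab pts 256 rect [array([650.7, 226.1]), array([22. ,  2.9]), np.float64(76.3)] zmax 0.2013
side spare -0.045 24 [0.1497 0.1519 0.1527] y -0.001
side spare -0.035 26 [0.1501 0.1514 0.152 ] y -0.0016
side spare -0.015 25 [0.1504 0.152  0.1527] y -0.0012
side spare 0 28 [0.1494 0.1521 0.1531] y -0.0011
side spare 0.02 24 [0.1498 0.1517 0.1525] y -0.0015
spare clamp top [0.15190118 0.15881272 0.15954273]
side full -0.045 11 [0.1514 0.1527 0.1529] y -0.0033
side full -0.035 37 [0.1483 0.1647 0.1682] y -0.0139
side full -0.015 12 [0.15   0.1508 0.1535] y -0.0026
side full 0 46 [0.1462 0.1694 0.1734] y -0.0137
side full 0.02 56 [0.1478 0.1706 0.1739] y -0.0113
full clamp top [0.14942906 0.15914507 0.16033029]
scene spare -0.045 20 [0.1532 0.1555 0.1559] y -0.0
scene spare -0.035 18 [0.1525 0.155  0.1565] y -0.0004
scene spare -0.015 20 [0.1531 0.1543 0.1551] y -0.0001
scene spare 0 18 [0.1535 0.1554 0.1563] y -0.0005
scene spare 0.02 20 [0.1526 0.1551 0.1562] y -0.0007
spare clamp top [0.15995165 0.16203888 0.16319962]
scene full -0.035 70 [0.1508 0.1659 0.17  ] y -0.0079
scene full -0.015 15 [0.1445 0.1662 0.1679] y -0.0112
scene full 0 78 [0.1545 0.1695 0.1732] y -0.0056
scene full 0.02 110 [0.154  0.1695 0.1725] y -0.0062
full clamp top [0.15728354 0.1631839  0.16447916]
```

View pics/side4.png

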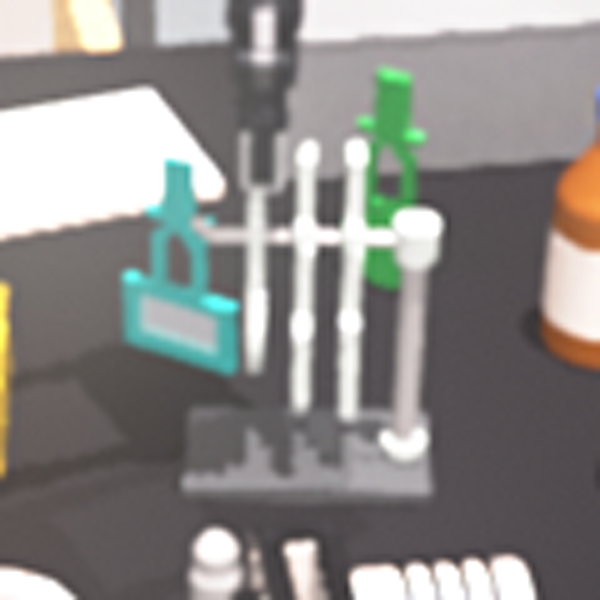

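arm_command(
  commands=[
    {"jaw": 1, "x": 1.5, "y": 0, "z": 0, "yaw": 0},
    {"jaw": 1, "x": 4, "y": 0, "z": 0, "yaw": 0},
    {"jaw": 1, "x": 6.7, "y": 0, "z": 0, "yaw": 0},
    {"jaw": 1, "x": 7.5, "y": 0, "z": -2, "yaw": 0},
    {"jaw": 1, "x": 7.5, "y": -1, "z": -5, "yaw": 0},
    {"jaw": 1, "x": 7, "y": -4, "z": -5, "yaw": -1},
    {"jaw": 1, "x": 6.5, "y": -8, "z": -5, "yaw": -2},
    {"jaw": 1, "x": 6, "y": -12, "z": -5, "yaw": -3},
    {"jaw": 1, "x": 5.5, "y": -16, "z": -5, "yaw": -4},
    {"jaw": 1, "x": 5, "y": -20, "z": -5, "yaw": -5},
    {"jaw": 1, "x": 4.5, "y": -24, "z": -5, "yaw": -6},
    {"jaw": 1, "x": 4, "y": -28, "z": -5, "yaw": -6.5},
    {"jaw": 1, "x": 3.5, "y": -32, "z": -5, "yaw": -6.5},
    {"jaw": 1, "x": 3, "y": -36, "z": -5, "yaw": -6.5},
    {"jaw": 1, "x": 2.8, "y": -40, "z": -5, "yaw": -6.5},
    {"jaw": 1, "x": 2.6, "y": -43.5, "z": -5, "yaw": -6.5},
    {"jaw": 1, "x": 2.6, "y": -45.2, "z": -5, "yaw": -6.5},
    {"jaw": 1, "x": 2.6, "y": -45.2, "z": -5, "yaw": -6.5},
    {"jaw": 1, "x": 2.6, "y": -45.2, "z": -5, "yaw": -6.5},
  ],
)

```text
time_s: 7.0
eef_pos: [0.4911, -0.2034, 0.3096]
eef_rot: [3.141, -0.0, 3.057]
contact_force: [0.3, -0.4, -0.8]
finger_gap: 0.0216
```

```bash
cat > sp.py <<'E'
from h import *
import sys
s=bot.read_state(); c=bot.calibration("wrist"); im,d=bot.get_image("wrist"); print(s["time_s"],np.round(s["eef_pos"],4),np.round(np.degrees(s["eef_rot"]),2),np.round(s["contact_force"],2),round(s["finger_gap"],4))
cv2.imwrite(f"pics/{sys.argv[1]}.png",im)
p=pts("wrist",d,np.ones(d.shape,bool),c)
th=np.radians(-4.8);Rm=np.array([[np.cos(th),-np.sin(th)],[np.sin(th),np.cos(th)]])
u=(p[:,:2]-[.586,-.212])@Rm
for x in np.arange(-.065,.04,.01):
    k=(abs(u[:,0]-x)<.004)&(abs(u[:,1])<.015)&(p[:,2]>.135)&(p[:,2]<.18)
    if k.sum()>5: print("x",round(x,3),k.sum(),"z",np.round(np.percentile(p[k,2],[50,90,98]),4),"y mean",np.round(np.mean(u[k,1]),4),"mid",np.round((u[k,1].min()+u[k,1].max())/2,4))
k=(abs(u[:,1])<.015)&(abs(u[:,0])<.09)&(p[:,2]>.135)&(p[:,2]<.18)
if k.sum(): print("xrange",u[k,0].min(),u[k,0].max())
k=(abs(u[:,1])<.06)&(abs(u[:,0])<.09)&(p[:,2]>.008)&(p[:,2]<.016)
if k.sum(): print("base",cv2.minAreaRect((p[k,:2]*1000).astype(np.float32)))
E
python3 sp.py w5
```

```text
7.0 [ 0.4911 -0.2034  0.3096] [ 1.7995e+02 -3.0000e-02  1.7513e+02] [ 0.3  -0.35 -0.81] 0.0216
x -0.015 69 z [0.1527 0.154  0.1546] y mean 0.0019 mid 0.0019
x -0.005 68 z [0.1529 0.1539 0.1543] y mean 0.002 mid 0.0019
x 0.005 67 z [0.1529 0.1538 0.1543] y mean 0.002 mid 0.0019
x 0.015 63 z [0.153  0.1538 0.1541] y mean 0.0022 mid 0.0019
x 0.025 57 z [0.153  0.1541 0.1544] y mean 0.0024 mid 0.0024
x 0.035 57 z [0.1528 0.1538 0.1545] y mean 0.0024 mid 0.0024
xrange -0.018910943284527495 0.05051244758417282
base ((548.2402954101562, -206.96859741210938), (79.82073974609375, 57.92318344116211), 86.9382553100586)
```

View pics/w5.png

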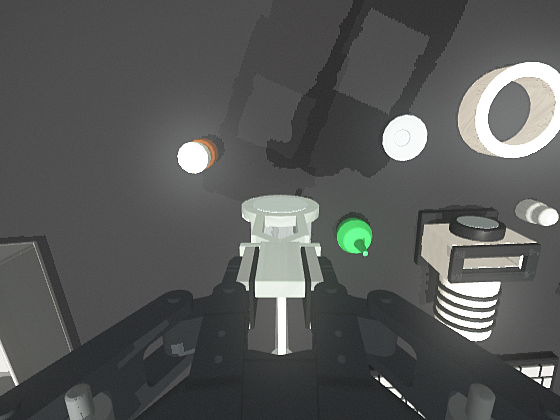

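The picture shows the round holder hanging straight at (282,215), with the rod behind it at (280,320). I'm lowering to entry height and sliding it over the tip.

arm_command(
  commands=[
    {"jaw": 1, "x": 0, "y": 0.1, "z": 2, "yaw": -0.4},
    {"jaw": 1, "x": 0, "y": 0.1, "z": 4, "yaw": -0.4},
    {"jaw": 1, "x": 0, "y": 0.1, "z": 4.7, "yaw": -0.4},
    {"jaw": 1, "x": 0, "y": 0.1, "z": 4.7, "yaw": -0.4},
    {"jaw": 1, "x": -1.5, "y": 0.1, "z": 4.7, "yaw": -0.4},
    {"jaw": 1, "x": -3.5, "y": 0.15, "z": 4.7, "yaw": -0.4},
    {"jaw": 1, "x": -5.5, "y": 0.15, "z": 4.7, "yaw": -0.4},
    {"jaw": 1, "x": -7.5, "y": 0.15, "z": 4.7, "yaw": -0.4},
    {"jaw": 1, "x": -9.5, "y": 0.2, "z": 4.7, "yaw": -0.4},
    {"jaw": 1, "x": -11, "y": 0.2, "z": 4.7, "yaw": -0.4},
    {"jaw": 1, "x": -11.5, "y": 0.2, "z": 4.7, "yaw": -0.4},
    {"jaw": 1, "x": -11.5, "y": 0.2, "z": 4.7, "yaw": -0.4},
  ],
)

```text
time_s: 8.25
eef_pos: [0.6068, -0.2109, 0.2637]
eef_rot: [-3.141, 0.001, 3.066]
contact_force: [-0.6, -0.5, -1.6]
finger_gap: 0.0212
```

```bash
python3 sp.py w6
```

```text
8.25 [ 0.6068 -0.2109  0.2637] [-1.7998e+02  6.0000e-02  1.7564e+02] [-0.55 -0.52 -1.6 ] 0.0212
x -0.065 65 z [0.1592 0.1602 0.1609] y mean 0.002 mid 0.0019
x -0.055 217 z [0.1558 0.1595 0.1602] y mean 0.002 mid 0.002
x -0.045 196 z [0.1526 0.1538 0.1543] y mean 0.0021 mid 0.0021
x -0.035 176 z [0.1529 0.1539 0.1543] y mean 0.0019 mid 0.0021
x -0.025 170 z [0.1528 0.1539 0.1546] y mean 0.0019 mid 0.002
x -0.015 167 z [0.1527 0.1539 0.1544] y mean 0.002 mid 0.002
x -0.005 160 z [0.1527 0.1539 0.1546] y mean 0.0021 mid 0.0021
x 0.005 160 z [0.1527 0.1538 0.1546] y mean 0.0022 mid 0.0022
x 0.015 736 z [0.1659 0.1766 0.1794] y mean -0.0013 mid 0.0003
x 0.025 44 z [0.1528 0.1539 0.1542] y mean 0.0024 mid 0.0029
xrange -0.0642363606670209 0.06815074942113773
base ((587.5293579101562, -209.94296264648438), (80.19805908203125, 139.31607055664062), 85.38861083984375)
```

arm_command(
  commands=[
    {"jaw": 1, "x": 0, "y": 0, "z": 0.6, "yaw": 0},
    {"jaw": 1, "x": 0, "y": 0, "z": 1.2, "yaw": 0},
    {"jaw": 1, "x": 0, "y": 0, "z": 1.6, "yaw": 0},
    {"jaw": 1, "x": 0, "y": 0, "z": 1.7, "yaw": 0},
    {"jaw": 1, "x": 0, "y": 0, "z": 1.7, "yaw": 0},
  ],
)

```text
time_s: 8.8
eef_pos: [0.6056, -0.2112, 0.2453]
eef_rot: [3.141, -0.001, 3.064]
contact_force: [-0.1, 0.0, 0.4]
finger_gap: 0.0216
```

arm_command(
  commands=[
    {"jaw": 1, "x": 0, "y": 0, "z": 0.1, "yaw": 0},
    {"jaw": 1, "x": 0, "y": 0, "z": 0.1, "yaw": 0},
  ],
)

```text
time_s: 9.0
eef_pos: [0.6061, -0.2113, 0.245]
eef_rot: [-3.142, 0.0, 3.065]
contact_force: [0.3, 0.4, -0.1]
finger_gap: 0.0214
```

arm_command(
  commands=[
    {"jaw": 1, "x": 0, "y": 0, "z": 0.1, "yaw": 0},
    {"jaw": 1, "x": 0, "y": 0, "z": 0.1, "yaw": 0},
  ],
)

```text
time_s: 9.2
eef_pos: [0.6061, -0.2112, 0.2439]
eef_rot: [3.142, 0.0, 3.065]
contact_force: [-0.2, -0.4, -0.7]
finger_gap: 0.0215
```

arm_command(
  commands=[
    {"jaw": 1, "x": 0, "y": 0, "z": 0.1, "yaw": 0},
    {"jaw": 1, "x": 0, "y": 0, "z": 0.1, "yaw": 0},
  ],
)

```text
time_s: 9.4
eef_pos: [0.6062, -0.2114, 0.2432]
eef_rot: [-3.141, 0.001, 3.065]
contact_force: [0.7, 0.7, 0.7]
finger_gap: 0.0212
```

```bash
python3 -c "
from h import *
for i in range(1): print(bot.read_state()['contact_force'])"
```

```text
[0.67504785 0.67943335 0.74479612]
```

arm_command(
  commands=[
    {"jaw": 1, "x": 0, "y": 0, "z": 0.1, "yaw": 0},
    {"jaw": 1, "x": 0, "y": 0, "z": 0.1, "yaw": 0},
  ],
)

```text
time_s: 9.6
eef_pos: [0.6063, -0.2114, 0.243]
eef_rot: [-3.141, 0.001, 3.065]
contact_force: [-2.3, -0.1, 4.6]
finger_gap: 0.0214
```

Contact at 4.6 N, so the spare rod's centre line is at about 149 mm. I'm relieving slightly and opening.

arm_command(
  commands=[
    {"jaw": 1, "x": 0, "y": 0, "z": -0.05, "yaw": 0},
    {"jaw": 0.6, "x": 0, "y": 0, "z": -0.05, "yaw": 0},
    {"jaw": 0.4, "x": 0, "y": 0, "z": -0.05, "yaw": 0},
    {"jaw": 0.4, "x": 0, "y": 0, "z": -0.05, "yaw": 0},
    {"jaw": 0.4, "x": 0, "y": 0, "z": -0.05, "yaw": 0},
    {"jaw": 0.4, "x": 0, "y": 0, "z": -2, "yaw": 0},
    {"jaw": 0.4, "x": 0, "y": 0, "z": -5, "yaw": 0},
    {"jaw": 0.4, "x": 0, "y": 0, "z": -8, "yaw": 0},
    {"jaw": 0.4, "x": 0, "y": 0, "z": -8, "yaw": 0},
    {"jaw": 0.4, "x": 0, "y": 0, "z": -8, "yaw": 0},
  ],
)

```text
time_s: 10.6
eef_pos: [0.6064, -0.2113, 0.3227]
eef_rot: [-3.141, 0.002, 3.065]
contact_force: [-0.4, 0.1, -0.0]
finger_gap: 0.0513
```

```bash
cat > t.py <<'E'
# tabs tops near hook: args cx cy
from h import *
import sys
cx,cy,th=float(sys.argv[2]),float(sys.argv[3]),np.radians(float(sys.argv[4]))
s=bot.read_state(); c=bot.calibration("wrist"); im,d=bot.get_image("wrist"); print(s["time_s"],np.round(s["eef_pos"],4),np.round(np.degrees(s["eef_rot"]),2),np.round(s["contact_force"],2),round(s["finger_gap"],4))
cv2.imwrite(f"pics/{sys.argv[1]}.png",im)
p=pts("wrist",d,np.ones(d.shape,bool),c)
Rm=np.array([[np.cos(th),-np.sin(th)],[np.sin(th),np.cos(th)]])
u=(p[:,:2]-[cx,cy])@Rm; e=(s["eef_pos"][:2]-[cx,cy])@Rm; print("tcp in hook",np.round(e,4))
k=(p[:,2]>.194)&(p[:,2]<.207)&(abs(u[:,0])<.06)&(abs(u[:,1])<.03); v=u[k];z=p[k,2]
for x0 in np.arange(-.045,.045,.001):
    m=abs(v[:,0]-x0)<.006
    if m.sum()>60 and m.sum()>=max((abs(v[:,0]-x0-a)<.006).sum() for a in np.arange(-.01,.0101,.001)):
        r=cv2.minAreaRect((v[m]*1000).astype(np.float32)); print("tab",round(x0,3),m.sum(),np.round(r[0],1),np.round(r[1],1),round(r[2],1),"z",np.round(np.percentile(z[m],95),4))
E
python3 t.py w7 .5875 -.2099 -4.6
```

```text
10.6 [ 0.6064 -0.2113  0.3227] [-1.7996e+02  1.1000e-01  1.7559e+02] [-0.45  0.14 -0.04] 0.0513
tcp in hook [0.019  0.0001]
tab 0.015 449 [16.5 -0.1] [ 8.5 21.2] 0.0 z 0.202
tab 0.016 449 [16.5 -0.1] [ 8.5 21.2] 0.0 z 0.202
tab 0.017 449 [16.5 -0.1] [ 8.5 21.2] 0.0 z 0.202
tab 0.018 449 [16.5 -0.1] [ 8.5 21.2] 0.0 z 0.202
```

arm_command(
  commands=[
    {"jaw": 0.4, "x": 0, "y": 2, "z": 0, "yaw": 0},
    {"jaw": 0.4, "x": 0.1, "y": 6, "z": 0, "yaw": 2},
    {"jaw": 0.3, "x": 1.2, "y": 44.2, "z": 0, "yaw": 6.9},
    {"jaw": 0.3, "x": 1.2, "y": 44.2, "z": 0, "yaw": 6.9},
    {"jaw": 0.3, "x": 1.2, "y": 44.2, "z": 0, "yaw": 6.9},
    {"jaw": 0.3, "x": 1.2, "y": 44.2, "z": 0, "yaw": 6.9},
    {"jaw": 0.3, "x": 1.2, "y": 44.2, "z": 0, "yaw": 6.9},
    {"jaw": 0.3, "x": 1.2, "y": 44.2, "z": 0, "yaw": 6.9},
    {"jaw": 0.3, "x": 1.2, "y": 44.2, "z": 0, "yaw": 6.9},
    {"jaw": 0.3, "x": 1.2, "y": 44.2, "z": 0, "yaw": 6.9},
    {"jaw": 0.3, "x": 1.2, "y": 44.2, "z": 0, "yaw": 6.9},
    {"jaw": 0.3, "x": 1.2, "y": 44.2, "z": 0, "yaw": 6.9},
    {"jaw": 0.3, "x": 1.2, "y": 44.2, "z": 0, "yaw": 6.9},
    {"jaw": 0.3, "x": 1.2, "y": 44.2, "z": 0, "yaw": 6.9},
    {"jaw": 0.3, "x": 1.2, "y": 44.2, "z": 0, "yaw": 6.9},
  ],
)

```text
time_s: 12.15
eef_pos: [0.6281, 0.2292, 0.3218]
eef_rot: [-3.141, -0.0, 2.942]
contact_force: [0.4, 0.5, -0.5]
finger_gap: 0.0594
```

```bash
python3 t.py w8 .6315 .2298 -11.3
```

```text
12.15 [0.6281 0.2292 0.3218] [-1.7999e+02 -1.0000e-02  1.6859e+02] [ 0.41  0.48 -0.53] 0.0594
tcp in hook [-0.0032 -0.0013]
tab -0.005 458 [-3.3  0.3] [ 8.  21.8] 0.7 z 0.2029
tab -0.004 458 [-3.3  0.3] [ 8.  21.8] 0.7 z 0.2029
tab -0.003 458 [-3.3  0.3] [ 8.  21.8] 0.7 z 0.2029
tab -0.002 458 [-3.3  0.3] [ 8.  21.8] 0.7 z 0.2029
tab 0.022 461 [22.9  0. ] [ 8.4 21.9] 0.0 z 0.2029
tab 0.023 461 [22.9  0. ] [ 8.4 21.9] 0.0 z 0.2029
tab 0.024 461 [22.9  0. ] [ 8.4 21.9] 0.0 z 0.2029
```

arm_command(
  commands=[
    {"jaw": 0.4, "x": 0, "y": 0.15, "z": 3, "yaw": 0},
    {"jaw": 0.4, "x": 0, "y": 0.15, "z": 6, "yaw": 0},
    {"jaw": 0.5, "x": 0, "y": 0.15, "z": 7.5, "yaw": 0},
    {"jaw": 0.6, "x": 0, "y": 0.15, "z": 7.6, "yaw": 0},
    {"jaw": 0.65, "x": 0, "y": 0.15, "z": 7.6, "yaw": 0},
    {"jaw": 0.75, "x": 0, "y": 0.15, "z": 7.6, "yaw": 0},
    {"jaw": 0.85, "x": 0, "y": 0.15, "z": 7.6, "yaw": 0},
    {"jaw": 1, "x": 0, "y": 0.15, "z": 7.6, "yaw": 0},
    {"jaw": 1, "x": 0, "y": 0.15, "z": 7.6, "yaw": 0},
  ],
  grip_force=30,
)

```text
time_s: 13.1
eef_pos: [0.6293, 0.2318, 0.2478]
eef_rot: [3.141, 0.003, 2.944]
contact_force: [0.2, -2.5, 4.2]
finger_gap: 0.0213
```

arm_command(
  commands=[
    {"jaw": 1, "x": 0, "y": 0, "z": -0.2, "yaw": 0},
    {"jaw": 1, "x": 0, "y": 0, "z": -0.6, "yaw": 0},
    {"jaw": 1, "x": 0, "y": 0, "z": -1.2, "yaw": 0},
    {"jaw": 1, "x": 0, "y": 0, "z": -1.8, "yaw": 0},
    {"jaw": 1, "x": 0, "y": 0, "z": -1.9, "yaw": 0},
    {"jaw": 1, "x": 0, "y": 0, "z": -1.9, "yaw": 0},
  ],
)

```text
time_s: 13.7
eef_pos: [0.6286, 0.2321, 0.2654]
eef_rot: [3.141, 0.001, 2.944]
contact_force: [-0.6, -0.4, -0.4]
finger_gap: 0.0213
```

arm_command(
  commands=[
    {"jaw": 1, "x": 1.5, "y": 0, "z": 0, "yaw": 0},
    {"jaw": 1, "x": 4, "y": 0, "z": 0, "yaw": 0},
    {"jaw": 1, "x": 7, "y": 0, "z": 0, "yaw": 0},
    {"jaw": 1, "x": 9.5, "y": 0, "z": 0, "yaw": 0},
    {"jaw": 1, "x": 9.5, "y": 0, "z": -2, "yaw": 0},
    {"jaw": 1, "x": 9.5, "y": -2, "z": -5, "yaw": 0},
    {"jaw": 1, "x": 9, "y": -6, "z": -5, "yaw": -1},
    {"jaw": 1, "x": 8.5, "y": -10, "z": -5, "yaw": -2},
    {"jaw": 1, "x": 8, "y": -14, "z": -5, "yaw": -3},
    {"jaw": 1, "x": 7.5, "y": -18, "z": -5, "yaw": -4},
    {"jaw": 1, "x": 7, "y": -22, "z": -5, "yaw": -5},
    {"jaw": 1, "x": 6.5, "y": -26, "z": -5, "yaw": -6},
    {"jaw": 1, "x": 6, "y": -30, "z": -5, "yaw": -6.7},
    {"jaw": 1, "x": 5.5, "y": -34, "z": -5, "yaw": -6.7},
    {"jaw": 1, "x": 5, "y": -38, "z": -5, "yaw": -6.7},
    {"jaw": 1, "x": 4.8, "y": -42, "z": -5, "yaw": -6.7},
    {"jaw": 1, "x": 4.8, "y": -44.5, "z": -5, "yaw": -6.7},
    {"jaw": 1, "x": 4.8, "y": -45.1, "z": -5, "yaw": -6.7},
    {"jaw": 1, "x": 4.8, "y": -45.1, "z": -5, "yaw": -6.7},
  ],
)

```text
time_s: 15.6
eef_pos: [0.4925, -0.2014, 0.3147]
eef_rot: [3.141, -0.0, 3.059]
contact_force: [-0.0, 1.3, -0.7]
finger_gap: 0.0215
```

```bash
python3 sp.py w9
```

```text
15.6 [ 0.4925 -0.2014  0.3147] [ 1.7996e+02 -2.0000e-02  1.7528e+02] [-0.05  1.3  -0.73] 0.0215
x -0.015 41 z [0.1529 0.1542 0.1545] y mean 0.0023 mid 0.0025
x -0.005 69 z [0.1527 0.1541 0.1543] y mean 0.0025 mid 0.0025
x 0.005 67 z [0.1528 0.1541 0.1545] y mean 0.0024 mid 0.0025
x 0.015 832 z [0.1631 0.1764 0.1792] y mean 0.0004 mid 0.0
x 0.025 15 z [0.1644 0.1655 0.1656] y mean -0.0105 mid -0.0001
xrange -0.016033286557973453 0.022393861178165712
base ((547.815673828125, -206.02783203125), (79.7982177734375, 61.80519485473633), 83.76701354980469)
```

View pics/w9.png

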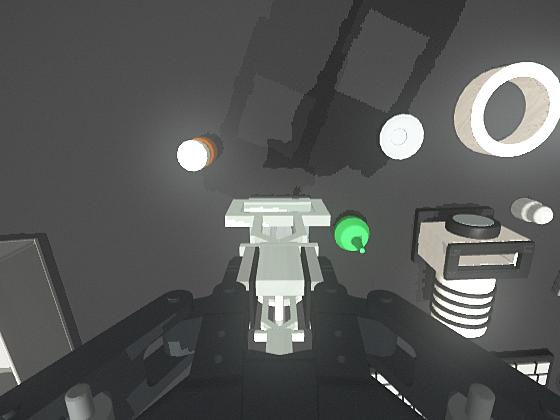

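The picture shows the wide holder in hand at (278,212) and the round one hung behind it at (282,330).

arm_command(
  commands=[
    {"jaw": 1, "x": 0, "y": -0.1, "z": 2, "yaw": -0.2},
    {"jaw": 1, "x": 0, "y": -0.1, "z": 4, "yaw": -0.2},
    {"jaw": 1, "x": 0, "y": -0.1, "z": 4.8, "yaw": -0.2},
    {"jaw": 1, "x": 0, "y": -0.1, "z": 4.8, "yaw": -0.2},
    {"jaw": 1, "x": -1.5, "y": -0.1, "z": 4.8, "yaw": -0.2},
    {"jaw": 1, "x": -3.5, "y": -0.1, "z": 4.8, "yaw": -0.2},
    {"jaw": 1, "x": -5.5, "y": 0, "z": 4.8, "yaw": -0.2},
    {"jaw": 1, "x": -7.2, "y": 0, "z": 4.8, "yaw": -0.2},
    {"jaw": 1, "x": -7.9, "y": 0, "z": 4.8, "yaw": -0.2},
    {"jaw": 1, "x": -7.9, "y": 0, "z": 4.8, "yaw": -0.2},
  ],
)

```text
time_s: 16.65
eef_pos: [0.5727, -0.207, 0.2677]
eef_rot: [-3.141, 0.001, 3.066]
contact_force: [-1.0, -0.2, -0.9]
finger_gap: 0.0211
```

arm_command(
  commands=[
    {"jaw": 1, "x": 0, "y": 0, "z": 0.5, "yaw": 0},
    {"jaw": 1, "x": 0, "y": 0, "z": 1, "yaw": 0},
    {"jaw": 1, "x": 0, "y": 0, "z": 1.4, "yaw": 0},
    {"jaw": 1, "x": 0, "y": 0, "z": 1.6, "yaw": 0},
    {"jaw": 1, "x": 0, "y": 0, "z": 1.6, "yaw": 0},
  ],
)

```text
time_s: 17.15
eef_pos: [0.571, -0.2072, 0.2502]
eef_rot: [3.141, -0.001, 3.064]
contact_force: [0.3, -1.2, -1.2]
finger_gap: 0.0209
```

arm_command(
  commands=[
    {"jaw": 1, "x": 0, "y": -0.1, "z": 0.15, "yaw": 0},
    {"jaw": 1, "x": 0, "y": -0.1, "z": 0.2, "yaw": 0},
    {"jaw": 1, "x": 0, "y": -0.1, "z": 0.2, "yaw": 0},
  ],
)

```text
time_s: 17.45
eef_pos: [0.5715, -0.2083, 0.2489]
eef_rot: [-3.142, 0.0, 3.065]
contact_force: [0.2, -0.1, -0.1]
finger_gap: 0.021
```

arm_command(
  commands=[
    {"jaw": 1, "x": 0, "y": 0, "z": 0.1, "yaw": 0},
    {"jaw": 1, "x": 0, "y": 0, "z": 0.1, "yaw": 0},
  ],
)

```text
time_s: 17.65
eef_pos: [0.5715, -0.2082, 0.2478]
eef_rot: [3.142, -0.0, 3.065]
contact_force: [-0.0, -0.2, -0.6]
finger_gap: 0.0217
```

arm_command(
  commands=[
    {"jaw": 1, "x": 0, "y": 0, "z": 0.1, "yaw": 0},
    {"jaw": 1, "x": 0, "y": 0, "z": 0.1, "yaw": 0},
  ],
)

```text
time_s: 17.85
eef_pos: [0.5717, -0.2081, 0.2471]
eef_rot: [3.141, 0.0, 3.065]
contact_force: [0.1, 1.0, -0.0]
finger_gap: 0.0216
```

arm_command(
  commands=[
    {"jaw": 1, "x": 0, "y": 0, "z": 0.08, "yaw": 0},
    {"jaw": 1, "x": 0, "y": 0, "z": 0.08, "yaw": 0},
  ],
)

```text
time_s: 18.05
eef_pos: [0.5718, -0.208, 0.2468]
eef_rot: [3.141, 0.001, 3.065]
contact_force: [-0.9, 2.9, 4.2]
finger_gap: 0.0212
```

arm_command(
  commands=[
    {"jaw": 1, "x": 0, "y": 0, "z": -0.05, "yaw": 0},
    {"jaw": 0.6, "x": 0, "y": 0, "z": -0.05, "yaw": 0},
    {"jaw": 0.4, "x": 0, "y": 0, "z": -0.05, "yaw": 0},
    {"jaw": 0.4, "x": 0, "y": 0, "z": -0.05, "yaw": 0},
    {"jaw": 0.4, "x": 0, "y": 0, "z": -0.05, "yaw": 0},
    {"jaw": 0.4, "x": 0, "y": 0, "z": -2, "yaw": 0},
    {"jaw": 0.4, "x": 0, "y": 0, "z": -5, "yaw": 0},
    {"jaw": 0.4, "x": 0, "y": 0, "z": -7.6, "yaw": 0},
    {"jaw": 0.4, "x": 0, "y": 0, "z": -7.6, "yaw": 0},
    {"jaw": 0.4, "x": 0, "y": 0, "z": -7.6, "yaw": 0},
  ],
)

```text
time_s: 19.05
eef_pos: [0.5717, -0.2084, 0.3226]
eef_rot: [-3.141, 0.001, 3.065]
contact_force: [-0.4, 0.1, -0.1]
finger_gap: 0.0516
```

```bash
python3 t.py w10 .5875 -.2099 -4.6
```

```text
19.05 [ 0.5717 -0.2084  0.3226] [-1.7997e+02  8.0000e-02  1.7559e+02] [-0.38  0.14 -0.06] 0.0516
tcp in hook [-0.0159  0.0002]
tab -0.018 452 [-16.6   0.3] [ 8.3 22.1] 0.4 z 0.202
tab -0.017 452 [-16.6   0.3] [ 8.3 22.1] 0.4 z 0.202
tab -0.016 452 [-16.6   0.3] [ 8.3 22.1] 0.4 z 0.202
tab -0.015 452 [-16.6   0.3] [ 8.3 22.1] 0.4 z 0.202
tab 0.015 414 [16.2 -0.1] [ 8.1 21.6] 0.2 z 0.2019
tab 0.016 414 [16.2 -0.1] [ 8.1 21.6] 0.2 z 0.2019
tab 0.017 414 [16.2 -0.1] [ 8.1 21.6] 0.2 z 0.2019
tab 0.018 414 [16.2 -0.1] [ 8.1 21.6] 0.2 z 0.2019
```

arm_command(
  commands=[
    {"jaw": 0.4, "x": 0, "y": 2, "z": 0, "yaw": 0},
    {"jaw": 0.4, "x": 0, "y": 6, "z": 0, "yaw": -1},
    {"jaw": 0.3, "x": 0, "y": 22.9, "z": 0, "yaw": -2},
    {"jaw": 0.3, "x": 0, "y": 22.9, "z": 0, "yaw": -2},
    {"jaw": 0.3, "x": 0, "y": 22.9, "z": 0, "yaw": -2},
    {"jaw": 0.3, "x": 0, "y": 22.9, "z": 0, "yaw": -2},
    {"jaw": 0.3, "x": 0, "y": 22.9, "z": 0, "yaw": -2},
    {"jaw": 0.3, "x": 0, "y": 22.9, "z": 0, "yaw": -2},
    {"jaw": 0.3, "x": 0, "y": 22.9, "z": 0, "yaw": -2},
  ],
)

```text
time_s: 20.0
eef_pos: [0.5887, 0.0189, 0.321]
eef_rot: [-3.141, -0.002, 3.099]
contact_force: [-0.9, 0.4, -0.4]
finger_gap: 0.0601
```

```bash
cat > l.py <<'E'
from h import *
import sys
s=bot.read_state(); c=bot.calibration("wrist"); im,d=bot.get_image("wrist"); print(s["time_s"],np.round(s["eef_pos"],4),np.round(np.degrees(s["eef_rot"]),2),np.round(s["contact_force"],2),round(s["finger_gap"],4))
cv2.imwrite(f"pics/{sys.argv[1]}.png",im); np.savez(sys.argv[1],im=im,d=d,K=c["intrinsics"],R=c["R"],t=c["t"])
K=np.array(c["intrinsics"]);R=np.array(c["R"]);t=np.array(c["t"])
p=pts("wrist",d,np.ones(d.shape,bool),c)
q=p[(abs(p[:,0]-.59)<.028)&(abs(p[:,1]-.02)<.055)&(p[:,2]>.0835)&(p[:,2]<.092)]
print("top z",np.median(q[:,2]),"rect",cv2.minAreaRect((q[:,:2]*1000).astype(np.float32)))
g=p[(abs(p[:,0]-.59)<.028)&(abs(p[:,1]-.02)<.055)]
hole=g[(g[:,2]<.07)&(g[:,2]>.012)]
print("hole pts",len(hole), np.round(hole.min(0),4) if len(hole) else "", np.round(hole.max(0),4) if len(hole) else "","z pct",np.round(np.percentile(hole[:,2],[5,50,95]),4) if len(hole) else "")
# rectify the top plane z=.085 to an overhead map, 0.5 mm/px
N=240; yy,xx=np.mgrid[0:N,0:N]; X=.59+(N/2-yy)*.0005; Y=.02-(xx-N/2)*.0005
C=K@(R@np.stack([X.ravel(),Y.ravel(),np.full(N*N,.0855)])+t[:,None]); u=(C[0]/C[2]).reshape(N,N).astype(np.float32); v=(C[1]/C[2]).reshape(N,N).astype(np.float32)
o=cv2.remap(im,u,v,cv2.INTER_LINEAR); cv2.imwrite(f"pics/{sys.argv[1]}r.png",np.hstack([cv2.resize(o,(420,420)),im[:, :380] if 0 else cv2.resize(im,(380,285+135))]))
zz=cv2.remap(d,u,v,cv2.INTER_NEAREST); np.save("lampd",zz)
E
python3 l.py w11
```

```text
20.0 [0.5887 0.0189 0.321 ] [-1.7996e+02 -1.0000e-01  1.7753e+02] [-0.89  0.36 -0.44] 0.0601
top z 0.08535422250397692 rect ((590.5547485351562, 21.710391998291016), (92.36040496826172, 42.796878814697266), 87.29036712646484)
hole pts 964 [ 0.562  -0.0253  0.012 ] [0.618  0.0702 0.07  ] z pct [0.0127 0.0509 0.0689]
```

View pics/w11r.png

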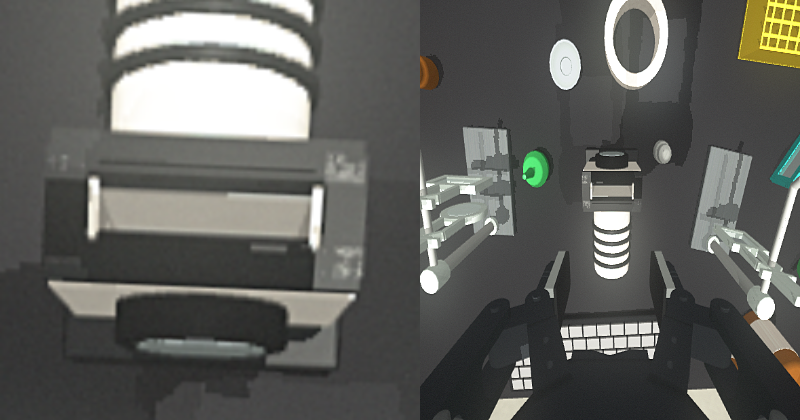

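The rectified top view shows the slot clear and centred at about (207,210), which is world (0.590, 0.021) with yaw about −2.7°. Next is the rear holder.

arm_command(
  commands=[
    {"jaw": 0.3, "x": -1, "y": 3, "z": 0, "yaw": 1},
    {"jaw": 0.3, "x": -5.6, "y": 21, "z": 0, "yaw": 8.8},
    {"jaw": 0.3, "x": -5.6, "y": 21, "z": 0, "yaw": 8.8},
    {"jaw": 0.3, "x": -5.6, "y": 21, "z": 0, "yaw": 8.8},
    {"jaw": 0.3, "x": -5.6, "y": 21, "z": 0, "yaw": 8.8},
    {"jaw": 0.3, "x": -5.6, "y": 21, "z": 0, "yaw": 8.8},
    {"jaw": 0.3, "x": -5.6, "y": 21, "z": 0, "yaw": 8.8},
    {"jaw": 0.3, "x": -5.6, "y": 21, "z": 0, "yaw": 8.8},
    {"jaw": 0.3, "x": -5.6, "y": 21, "z": 0, "yaw": 8.8},
    {"jaw": 0.3, "x": -5.6, "y": 21, "z": 0, "yaw": 8.8},
  ],
)

```text
time_s: 21.05
eef_pos: [0.6539, 0.2259, 0.3223]
eef_rot: [-3.141, 0.0, 2.944]
contact_force: [-0.2, 0.7, 0.3]
finger_gap: 0.0596
```

```bash
python3 t.py w12 .6315 .2298 -11.3
```

```text
21.05 [0.6539 0.2259 0.3223] [-179.99    0.    168.68] [-0.2   0.72  0.31] 0.0596
tcp in hook [0.0228 0.0006]
tab 0.021 447 [22.8  0.1] [ 7.8 22. ] 0.5 z 0.2027
tab 0.022 447 [22.8  0.1] [ 7.8 22. ] 0.5 z 0.2027
tab 0.023 447 [22.8  0.1] [ 7.8 22. ] 0.5 z 0.2027
tab 0.024 447 [22.8  0.1] [ 7.8 22. ] 0.5 z 0.2027
```

arm_command(
  commands=[
    {"jaw": 0.4, "x": 0.1, "y": -0.15, "z": 3, "yaw": 0},
    {"jaw": 0.4, "x": 0.1, "y": -0.15, "z": 6, "yaw": 0},
    {"jaw": 0.5, "x": 0.1, "y": -0.15, "z": 7.5, "yaw": 0},
    {"jaw": 0.6, "x": 0.1, "y": -0.15, "z": 7.6, "yaw": 0},
    {"jaw": 0.65, "x": 0.1, "y": -0.15, "z": 7.6, "yaw": 0},
    {"jaw": 0.75, "x": 0.1, "y": -0.15, "z": 7.6, "yaw": 0},
    {"jaw": 0.85, "x": 0.1, "y": -0.15, "z": 7.6, "yaw": 0},
    {"jaw": 1, "x": 0.1, "y": -0.15, "z": 7.6, "yaw": 0},
    {"jaw": 1, "x": 0.1, "y": -0.15, "z": 7.6, "yaw": 0},
  ],
  grip_force=35,
)

```text
time_s: 22.0
eef_pos: [0.6536, 0.2263, 0.248]
eef_rot: [3.141, 0.003, 2.946]
contact_force: [0.1, -2.0, 4.4]
finger_gap: 0.0214
```

arm_command(
  commands=[
    {"jaw": 1, "x": 0, "y": 0, "z": -0.2, "yaw": 0},
    {"jaw": 1, "x": 0, "y": 0, "z": -0.6, "yaw": 0},
    {"jaw": 1, "x": 0, "y": 0, "z": -1.2, "yaw": 0},
    {"jaw": 1, "x": 0, "y": 0, "z": -1.8, "yaw": 0},
    {"jaw": 1, "x": 0, "y": 0, "z": -1.9, "yaw": 0},
    {"jaw": 1, "x": 0, "y": 0, "z": -1.9, "yaw": 0},
  ],
)

```text
time_s: 22.6
eef_pos: [0.6528, 0.2264, 0.2657]
eef_rot: [3.141, 0.001, 2.946]
contact_force: [-0.2, 0.5, -1.3]
finger_gap: 0.0214
```

arm_command(
  commands=[
    {"jaw": 1, "x": 1.5, "y": 0, "z": 0, "yaw": 0},
    {"jaw": 1, "x": 4, "y": 0, "z": 0, "yaw": 0},
    {"jaw": 1, "x": 7, "y": 0, "z": 0, "yaw": 0},
    {"jaw": 1, "x": 10, "y": 0, "z": 0, "yaw": 0},
    {"jaw": 1, "x": 12, "y": 0, "z": 0, "yaw": 0},
    {"jaw": 1, "x": 12, "y": 0, "z": -2, "yaw": 0},
    {"jaw": 1, "x": 12, "y": -2, "z": -5.5, "yaw": 0},
    {"jaw": 1, "x": 11, "y": -6, "z": -6, "yaw": -2},
    {"jaw": 1, "x": 9, "y": -10, "z": -6, "yaw": -4},
    {"jaw": 1, "x": 7, "y": -14, "z": -6, "yaw": -6},
    {"jaw": 1, "x": 4.5, "y": -18, "z": -6, "yaw": -8},
    {"jaw": 1, "x": 2.5, "y": -20.8, "z": -6, "yaw": -8.5},
    {"jaw": 1, "x": 2.2, "y": -21.3, "z": -6, "yaw": -8.5},
    {"jaw": 1, "x": 2.2, "y": -21.3, "z": -6, "yaw": -8.5},
    {"jaw": 1, "x": 2.2, "y": -21.3, "z": -6, "yaw": -8.5},
  ],
)

```text
time_s: 24.1
eef_pos: [0.5891, 0.0224, 0.3247]
eef_rot: [3.141, -0.001, 3.094]
contact_force: [0.7, 0.3, -0.2]
finger_gap: 0.0207
```

```bash
cat > v.py <<'E'
from h import *
import sys
s=bot.read_state(); c=bot.calibration("wrist"); im,d=bot.get_image("wrist"); print(s["time_s"],np.round(s["eef_pos"],4),np.round(np.degrees(s["eef_rot"]),2),np.round(s["contact_force"],2),round(s["finger_gap"],4))
a=cv2.resize(im,(400,300))
th=np.arctan2(*(s["eef_pos"][1::-1]*0)) 
p=pts("wrist",d,np.ones(d.shape,bool),c); yw=np.radians(np.degrees(s["eef_rot"])[2]-180)
Rm=np.array([[np.cos(yw),-np.sin(yw)],[np.sin(yw),np.cos(yw)]]); u=(p[:,:2]-s["eef_pos"][:2])@Rm; z=p[:,2]-(s["eef_pos"][2]-.194)
for zl,zh in [(.02,.056),(.0565,.064),(.105,.115),(.146,.152)]:
    k=(z>zl)&(z<zh)&(abs(u[:,0])<.03)&(abs(u[:,1])<.04)
    if k.sum()>5: print("holder z",zl,zh,k.sum(),"x",np.round(np.percentile(u[k,0],[2,50,98])*1000,1),"y",np.round(np.percentile(u[k,1],[2,50,98])*1000,1),"zmax",np.round(np.percentile(z[k],98),4))
out=[a]
for cam in ["side","scene"]:
    i2,d2=bot.get_image(cam); y0,y1,x0,x1=(130,290,220,380) if cam=="side" else (130,290,220,380); out.append(cv2.resize(i2[y0:y1,x0:x1],(400,300) if 0 else (300,300),interpolation=cv2.INTER_CUBIC))
    p2=pts(cam,d2,np.ones(d2.shape,bool)); u2=(p2[:,:2]-s["eef_pos"][:2])@Rm; z2=p2[:,2]-(s["eef_pos"][2]-.194)
    for zl,zh in [(.005,.03),(.03,.056),(.06,.1),(.105,.125)]:
        k=(z2>zl)&(z2<zh)&(abs(u2[:,0])<.025)&(abs(u2[:,1])<.035)
        if k.sum()>5: print(cam,"z",zl,zh,k.sum(),"x",np.round(np.percentile(u2[k,0],[5,50,95])*1000,1),"y",np.round(np.percentile(u2[k,1],[5,50,95])*1000,1))
b=np.hstack(out[1:]); cv2.imwrite(f"pics/{sys.argv[1]}.png",np.vstack([np.hstack([a,np.zeros((300,200,3),np.uint8)]),b]))
E
python3 v.py v1
```

```text
24.1 [0.5891 0.0224 0.3247] [ 1.7995e+02 -7.0000e-02  1.7730e+02] [ 0.68  0.26 -0.24] 0.0207
holder z 0.02 0.056 867 x [-3.8 -3.  -1.1] y [-28.1  -1.2  25.8] zmax 0.0557
holder z 0.0565 0.064 696 x [-3.8 -0.3  4.4] y [-28.   -1.1  25.8] zmax 0.0623
holder z 0.105 0.115 441 x [-3.8 -3.2  0.1] y [-21.7  -0.9  21.1] zmax 0.1147
holder z 0.146 0.152 1331 x [-10.7  -2.1   6.9] y [-22.8  -0.3  22.5] zmax 0.1517
side z 0.005 0.03 70 x [-4.2 -2.2  2.2] y [-30.9 -23.1  24.2]
side z 0.03 0.056 80 x [-4.2 -2.1  3.8] y [-31.  -24.9  23.2]
side z 0.06 0.1 91 x [-3.9 -2.1  3.9] y [-19.8 -15.6  13.6]
side z 0.105 0.125 43 x [-9.9 -1.5  6.8] y [-22.9 -17.3   6.8]
scene z 0.005 0.03 123 x [-5.7 -0.8  1.3] y [-30.3  -5.   20.3]
scene z 0.03 0.056 113 x [-4.9 -0.6  1.5] y [-30.2  -8.   23. ]
scene z 0.06 0.1 103 x [-5.7 -0.2  1.8] y [-20.  -11.4  14.3]
scene z 0.105 0.125 60 x [-4.   0.8  2.3] y [-21.9  -1.6  15.6]
```

View pics/v1.png

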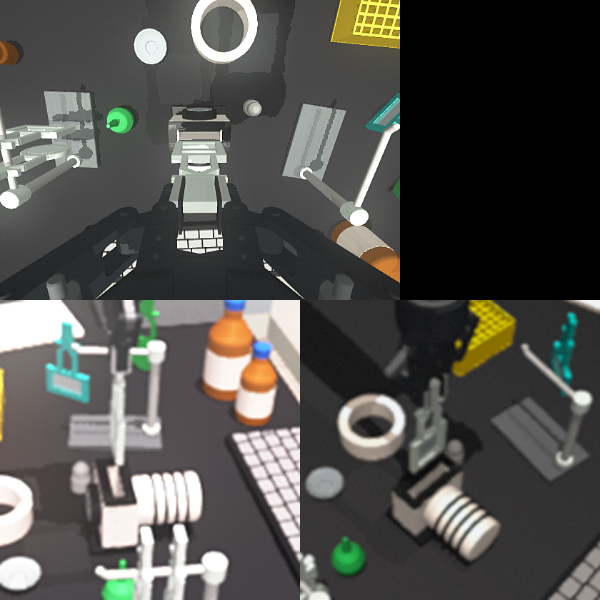

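The picture shows the holder upright above the slot, aligned to within about 1 mm. I'm descending to just above the mouth.

arm_command(
  commands=[
    {"jaw": 1, "x": -0.05, "y": 0, "z": 1.5, "yaw": 0},
    {"jaw": 1, "x": -0.05, "y": 0, "z": 3, "yaw": 0},
    {"jaw": 1, "x": -0.05, "y": 0, "z": 3.7, "yaw": 0},
    {"jaw": 1, "x": -0.05, "y": 0, "z": 3.7, "yaw": 0},
    {"jaw": 1, "x": -0.05, "y": 0, "z": 3.7, "yaw": 0},
  ],
  grip_force=45,
)

```text
time_s: 24.75
eef_pos: [0.59, 0.0216, 0.2874]
eef_rot: [-3.142, -0.001, 3.094]
contact_force: [0.3, -0.5, -0.9]
finger_gap: 0.0208
```

```bash
python3 v.py v2; python3 l.py w13 | tail -2
```

```text
24.75 [0.59   0.0216 0.2874] [-1.8000e+02 -6.0000e-02  1.7729e+02] [ 0.29 -0.48 -0.9 ] 0.0208
holder z 0.02 0.056 869 x [-3.8 -2.8 -1.1] y [-28.3  -1.4  25.7] zmax 0.0556
holder z 0.0565 0.064 693 x [-3.7 -0.1  4.3] y [-28.   -2.   25.7] zmax 0.0624
holder z 0.105 0.115 436 x [-3.8 -3.2  0.1] y [-21.9  -1.   20.9] zmax 0.1147
holder z 0.146 0.152 1311 x [-10.8  -2.1   5.5] y [-22.7   0.1  22.4] zmax 0.1517
side z 0.005 0.03 70 x [-3.4 -1.4  4.5] y [-31.9 -13.8  17.8]
side z 0.03 0.056 62 x [-3.4 -1.5  4.1] y [-32.3 -28.2  19.7]
side z 0.06 0.1 85 x [-3.  -0.1  4.4] y [-21.2 -17.   10.6]
side z 0.105 0.125 46 x [-8.  -0.6  7.2] y [-24.3 -16.9   5.2]
scene z 0.005 0.03 113 x [-4.5  0.2  2.2] y [-31.5  -6.2  21.4]
scene z 0.03 0.056 105 x [-3.6  0.3  2.3] y [-30.9  -9.6  22.2]
scene z 0.06 0.1 111 x [-5.2  0.1  2.6] y [-25.7  -8.9  14.2]
scene z 0.105 0.125 56 x [-4.   1.4  2.9] y [-23.5  -4.9  12.8]
top z 0.08536134735270466 rect ((590.5995483398438, 21.666179656982422), (92.1935043334961, 43.2279052734375), 87.43683624267578)
hole pts 1036 [ 0.562  -0.0256  0.012 ] [0.5983 0.0701 0.07  ] z pct [0.0125 0.0481 0.0685]
```

arm_command(
  commands=[
    {"jaw": 1, "x": 0, "y": 0.1, "z": 0.3, "yaw": 0},
    {"jaw": 1, "x": 0, "y": 0.1, "z": 0.6, "yaw": 0},
    {"jaw": 1, "x": 0, "y": 0.1, "z": 0.9, "yaw": 0},
    {"jaw": 1, "x": 0, "y": 0.1, "z": 1.2, "yaw": 0},
    {"jaw": 1, "x": 0, "y": 0.1, "z": 1.2, "yaw": 0},
  ],
)

```text
time_s: 25.45
eef_pos: [0.5897, 0.0226, 0.2753]
eef_rot: [-3.142, -0.001, 3.094]
contact_force: [-0.6, 0.4, -0.5]
finger_gap: 0.0211
```

arm_command(
  commands=[
    {"jaw": 1, "x": 0, "y": 0, "z": 0.2, "yaw": 0},
    {"jaw": 1, "x": 0, "y": 0, "z": 0.4, "yaw": 0},
    {"jaw": 1, "x": 0, "y": 0, "z": 0.4, "yaw": 0},
  ],
)

```text
time_s: 25.75
eef_pos: [0.59, 0.0226, 0.2717]
eef_rot: [-3.142, -0.001, 3.094]
contact_force: [-0.5, 0.7, -0.4]
finger_gap: 0.0208
```

arm_command(
  commands=[
    {"jaw": 1, "x": 0, "y": 0, "z": 0.4, "yaw": 0},
    {"jaw": 1, "x": 0, "y": 0, "z": 0.8, "yaw": 0},
    {"jaw": 1, "x": 0, "y": 0, "z": 1.2, "yaw": 0},
    {"jaw": 1, "x": 0, "y": 0, "z": 1.4, "yaw": 0},
    {"jaw": 1, "x": 0, "y": 0, "z": 1.4, "yaw": 0},
  ],
)

```text
time_s: 26.25
eef_pos: [0.5898, 0.0226, 0.2574]
eef_rot: [-3.142, -0.001, 3.094]
contact_force: [0.2, 0.1, -1.1]
finger_gap: 0.0208
```

arm_command(
  commands=[
    {"jaw": 1, "x": 0, "y": 0, "z": 0.4, "yaw": 0},
    {"jaw": 1, "x": 0, "y": 0, "z": 0.8, "yaw": 0},
    {"jaw": 1, "x": 0, "y": 0, "z": 1.2, "yaw": 0},
    {"jaw": 1, "x": 0, "y": 0, "z": 1.5, "yaw": 0},
    {"jaw": 1, "x": 0, "y": 0, "z": 1.5, "yaw": 0},
  ],
)

```text
time_s: 26.75
eef_pos: [0.5897, 0.0226, 0.2423]
eef_rot: [-3.142, -0.001, 3.094]
contact_force: [-0.4, -0.8, -0.8]
finger_gap: 0.021
```

arm_command(
  commands=[
    {"jaw": 1, "x": 0, "y": 0, "z": 0.1, "yaw": 0},
    {"jaw": 1, "x": 0, "y": 0, "z": 0.2, "yaw": 0},
    {"jaw": 1, "x": 0, "y": 0, "z": 0.2, "yaw": 0},
  ],
)

```text
time_s: 27.05
eef_pos: [0.5902, 0.0225, 0.241]
eef_rot: [3.142, -0.0, 3.094]
contact_force: [-0.4, 0.8, -0.8]
finger_gap: 0.0213
```

arm_command(
  commands=[
    {"jaw": 1, "x": 0, "y": 0, "z": 0.1, "yaw": 0},
    {"jaw": 1, "x": 0, "y": 0, "z": 0.2, "yaw": 0},
  ],
)

```text
time_s: 27.25
eef_pos: [0.5903, 0.0226, 0.2392]
eef_rot: [-3.142, 0.0, 3.094]
contact_force: [-0.2, -0.8, 0.1]
finger_gap: 0.0209
```

arm_command(
  commands=[
    {"jaw": 1, "x": 0, "y": 0, "z": 0.07, "yaw": 0},
    {"jaw": 1, "x": 0, "y": 0, "z": 0.15, "yaw": 0},
  ],
)

```text
time_s: 27.45
eef_pos: [0.5902, 0.0226, 0.2375]
eef_rot: [3.142, -0.0, 3.094]
contact_force: [0.2, -0.2, -0.5]
finger_gap: 0.021
```

arm_command(
  commands=[
    {"jaw": 1, "x": 0, "y": 0, "z": 0.07, "yaw": 0},
    {"jaw": 1, "x": 0, "y": 0, "z": 0.15, "yaw": 0},
  ],
)

```text
time_s: 27.65
eef_pos: [0.5902, 0.0225, 0.236]
eef_rot: [3.142, 0.0, 3.094]
contact_force: [-0.2, 0.5, -0.6]
finger_gap: 0.021
```

arm_command(
  commands=[
    {"jaw": 1, "x": 0, "y": 0, "z": 0.07, "yaw": 0},
    {"jaw": 1, "x": 0, "y": 0, "z": 0.15, "yaw": 0},
  ],
)

```text
time_s: 27.85
eef_pos: [0.5902, 0.0225, 0.2345]
eef_rot: [-3.142, 0.0, 3.094]
contact_force: [0.4, 0.4, -0.7]
finger_gap: 0.0211
```

arm_command(
  commands=[
    {"jaw": 1, "x": 0, "y": 0, "z": 0.07, "yaw": 0},
    {"jaw": 1, "x": 0, "y": 0, "z": 0.15, "yaw": 0},
  ],
)

```text
time_s: 28.05
eef_pos: [0.5902, 0.0226, 0.233]
eef_rot: [-3.142, 0.0, 3.094]
contact_force: [0.7, 0.7, -1.1]
finger_gap: 0.0212
```

arm_command(
  commands=[
    {"jaw": 1, "x": 0, "y": 0, "z": 0.07, "yaw": 0},
    {"jaw": 1, "x": 0, "y": 0, "z": 0.15, "yaw": 0},
  ],
)

```text
time_s: 28.25
eef_pos: [0.5902, 0.0226, 0.2315]
eef_rot: [-3.142, 0.0, 3.094]
contact_force: [-0.8, 0.2, -0.9]
finger_gap: 0.0208
```

arm_command(
  commands=[
    {"jaw": 1, "x": 0, "y": 0, "z": 0.07, "yaw": 0},
    {"jaw": 1, "x": 0, "y": 0, "z": 0.15, "yaw": 0},
  ],
)

```text
time_s: 28.45
eef_pos: [0.5902, 0.0226, 0.23]
eef_rot: [-3.142, -0.0, 3.094]
contact_force: [-0.4, 0.5, -1.0]
finger_gap: 0.0209
```

arm_command(
  commands=[
    {"jaw": 1, "x": 0, "y": 0, "z": 0.07, "yaw": 0},
    {"jaw": 1, "x": 0, "y": 0, "z": 0.15, "yaw": 0},
  ],
)

```text
time_s: 28.65
eef_pos: [0.5902, 0.0225, 0.2285]
eef_rot: [-3.142, 0.0, 3.094]
contact_force: [-0.7, 0.3, -1.1]
finger_gap: 0.0207
```

arm_command(
  commands=[
    {"jaw": 1, "x": 0, "y": 0, "z": 0.07, "yaw": 0},
    {"jaw": 1, "x": 0, "y": 0, "z": 0.15, "yaw": 0},
  ],
)

```text
time_s: 28.85
eef_pos: [0.5902, 0.0226, 0.227]
eef_rot: [-3.142, -0.0, 3.094]
contact_force: [-0.4, -0.5, -0.7]
finger_gap: 0.0207
```

arm_command(
  commands=[
    {"jaw": 1, "x": 0, "y": 0, "z": 0.07, "yaw": 0},
    {"jaw": 1, "x": 0, "y": 0, "z": 0.15, "yaw": 0},
  ],
)

```text
time_s: 29.05
eef_pos: [0.5906, 0.0225, 0.2262]
eef_rot: [-3.142, 0.001, 3.094]
contact_force: [-0.7, -0.5, 5.4]
finger_gap: 0.0205
```

Touched the stop at 5.4 N, with the origin at about 32 mm. I'm adding a little to reach about 10 N.

arm_command(
  commands=[
    {"jaw": 1, "x": 0, "y": 0, "z": 0.04, "yaw": 0},
    {"jaw": 1, "x": 0, "y": 0, "z": 0.04, "yaw": 0},
  ],
)

```text
time_s: 29.25
eef_pos: [0.5907, 0.0225, 0.2262]
eef_rot: [-3.141, 0.001, 3.094]
contact_force: [-1.1, -0.8, 5.3]
finger_gap: 0.0208
```

arm_command(
  commands=[
    {"jaw": 1, "x": 0, "y": 0, "z": 0.06, "yaw": 0},
    {"jaw": 1, "x": 0, "y": 0, "z": 0.06, "yaw": 0},
  ],
)

```text
time_s: 29.45
eef_pos: [0.5909, 0.0224, 0.2261]
eef_rot: [-3.141, 0.002, 3.094]
contact_force: [-1.5, -0.4, 8.1]
finger_gap: 0.0211
```

arm_command(
  commands=[
    {"jaw": 1, "x": 0, "y": 0, "z": 0.04, "yaw": 0},
    {"jaw": 1, "x": 0, "y": 0, "z": 0.05, "yaw": 0},
    {"jaw": 1, "x": 0, "y": 0, "z": 0.05, "yaw": 0},
    {"jaw": 1, "x": 0, "y": 0, "z": 0.05, "yaw": 0},
  ],
)

```text
time_s: 29.85
eef_pos: [0.5911, 0.0224, 0.2261]
eef_rot: [-3.141, 0.002, 3.094]
contact_force: [-1.9, 0.1, 8.7]
finger_gap: 0.0209
```

arm_command(
  commands=[
    {"jaw": 1, "x": 0, "y": 0, "z": 0, "yaw": 0},
    {"jaw": 1, "x": 0, "y": 0, "z": 0, "yaw": 0},
    {"jaw": 1, "x": 0, "y": 0, "z": 0, "yaw": 0},
  ],
)

```text
time_s: 30.15
eef_pos: [0.5911, 0.0224, 0.2261]
eef_rot: [-3.141, 0.003, 3.094]
contact_force: [-1.4, -1.1, 9.0]
finger_gap: 0.021
```

arm_command(
  commands=[
    {"jaw": 1, "x": 0, "y": 0, "z": -0.12, "yaw": 0},
    {"jaw": 0.6, "x": 0, "y": 0, "z": -0.12, "yaw": 0},
    {"jaw": 0.4, "x": 0, "y": 0, "z": -0.12, "yaw": 0},
    {"jaw": 0.4, "x": 0, "y": 0, "z": -0.12, "yaw": 0},
    {"jaw": 0.4, "x": 0, "y": 0, "z": -0.12, "yaw": 0},
    {"jaw": 0.4, "x": 0, "y": 0, "z": -2, "yaw": 0},
    {"jaw": 0.4, "x": 0, "y": 0, "z": -5, "yaw": 0},
    {"jaw": 0.4, "x": 0, "y": 0, "z": -9, "yaw": 0},
    {"jaw": 0.4, "x": 3, "y": 0, "z": -12, "yaw": 0},
    {"jaw": 0.4, "x": 8, "y": 0, "z": -12, "yaw": 0},
    {"jaw": 0.4, "x": 12, "y": 0, "z": -12, "yaw": 0},
    {"jaw": 0.4, "x": 15, "y": 0, "z": -12, "yaw": 0},
    {"jaw": 0.4, "x": 15, "y": 0, "z": -12, "yaw": 0},
    {"jaw": 0.4, "x": 15, "y": 0, "z": -12, "yaw": 0},
  ],
)

```text
time_s: 31.55
eef_pos: [0.4403, 0.0297, 0.3444]
eef_rot: [-3.142, 0.002, 3.094]
contact_force: [0.5, 0.5, -0.6]
finger_gap: 0.0515
```

```bash
python3 - <<'E'
from h import *
o=[]
for cam in ["scene","side"]:
    im,d=bot.get_image(cam); cr=im[130:350,180:400]; o.append(cv2.resize(cr,(400,400),interpolation=cv2.INTER_CUBIC))
    p=pts(cam,d,np.ones(d.shape,bool))
    k=(abs(p[:,0]-.5905)<.02)&(abs(p[:,1]-.0215)<.035)&(p[:,2]>.1); q=p[k]; print(cam,"rear top z",np.percentile(q[:,2],98),"mean",np.round(q.mean(0),4))
    for zl,zh in [(.1,.13),(.15,.19)]:
        m=(q[:,2]>zl)&(q[:,2]<zh); print(zl,np.round(np.median(q[m],0),4))
    for n in ["vial","tip_box","objective","blower","tape_roll","dish"]:
        r=bot.regions_of(n,cam)
        if r: print(n,round(r[0]["confidence"],2),np.round(np.median(pts(cam,d,np.array(r[0]["mask"])),0),3))
cv2.imwrite("pics/fin.png",np.hstack(o)); s=bot.read_state(); print(s["time_s"],s["eef_pos"],s["contact_force"])
E
```

```text
scene rear top z 0.1821301199484725 mean [0.5894 0.0168 0.1465]
0.1 [0.59   0.0079 0.1147]
0.15 [0.5903 0.0169 0.1713]
vial 0.63 [ 0.458 -0.297  0.049]
tip_box 0.66 [0.429 0.298 0.045]
objective 0.7 [0.435 0.059 0.032]
blower 0.39 [0.642 0.218 0.014]
tape_roll 0.92 [0.436 0.061 0.033]
dish 0.73 [ 0.447 -0.051  0.01 ]
side rear top z 0.17922319071854606 mean [0.5891 0.0126 0.1418]
0.1 [0.5885 0.0044 0.1147]
0.15 [0.5889 0.0109 0.169 ]
vial 0.67 [ 0.452 -0.305  0.041]
tip_box 0.72 [0.421 0.28  0.041]
objective 0.6 [0.558 0.105 0.024]
blower 0.7 [ 0.565 -0.128  0.032]
tape_roll 0.84 [0.434 0.046 0.026]
dish 0.68 [ 0.454 -0.047  0.007]
32.25 [0.44036175 0.02963998 0.34400414] [ 0.84635662 -0.80242372  0.45402461]
```

View pics/fin.png

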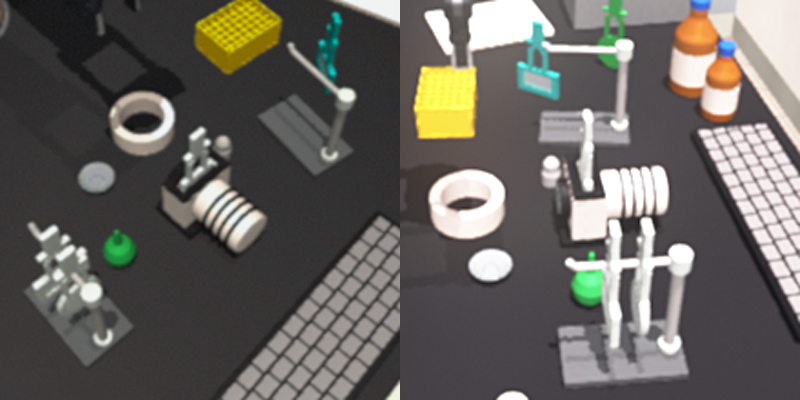

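The picture shows the crowded hook empty at (320,110), the rear holder upright in the slot at (195,160), and two holders on the spare hook at (60,270). Nothing else has moved, so I'm handing in.

```bash
python3 -c "
from bench import bot
print(bot.finish_job())"
```

```text
the job is handed in; nothing more can be done
None
```

The job is done and handed in at about 32 s of the 72 s allowed; handing in gave no verdict.

- **Front holders:** I moved the round one first, then the wide one, to the spare hook. Each was lowered until it touched the rod, at 4.6 N and 4.2 N. The rod's centre line is about 149 mm up. They hang at about hook x = +16 and −17 mm.
- **Rear holder:** It is in the lamp's slot, on the stop with its origin about 32 mm above the table. I pressed it on with a reading of about 9 N for roughly 0.7 s; with the holder's own weight that is about 10 N on the stop. After release it stayed upright, with its tab top at about 180 mm.

**Last checks:** The final pictures show the crowded hook empty, both holders on the spare hook, and the arm clear. The bystanders look undisturbed.

Three things did not agree or were less clean:
- In that last look, the networks put the blower (scene camera) and the objective (both cameras) in the wrong place. In the pictures both stand where they were.
- Closing the gripper on each hung holder pressed briefly on the crowded hook, with readings of 4 to 6 N. The limit is 12 N.
- One move call was refused because I had left out a value, so nothing moved.

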